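# Clamp the full slide boxes in the courier cradle

### The arm

A 6-joint arm with a two-finger parallel gripper is mounted at the origin on a cart in front of the work surface, level with it; the furniture and walls round the work are solid. World frame = base frame: x ahead of the robot, y to its left, z up, the work surface at z = 0. Lengths are in mm, angles in rad, forces in N, time in s.
With the tool pointing down it reaches from about 350 to 875 mm from the base axis. Payload 4.2 kg.
Tool frame: the origin (TCP) lies at the very end of the fingers, on their centre line; the grasp point (between the pads) lies 19 mm behind it; z points along the fingers, y is the line along which they close (so a half turn about z gives the same grasp; the last joint's range is limited). The gripper opens to 85 mm and grips with 20 to 120 N. Pads are 22 mm wide; open, the fingers measure 114 mm over their backs; the gripper's body (76 mm by 85 mm) begins 54 mm behind the grasp point. The pads swing forward as they close: fully open they stand 13 mm farther back than shut.
Start: joints at [1.448, 0.385, 0.008, 0, -1.194, -0.259], TCP at [232.837, 579.988, 231.312] pointing down, gripper open.
Joint ranges: [-3.14, 3.14], [-1.21, 2.06], [-1.07, 1.41], [-3.16, 2.05], [-2.99, -0.16], [-3.1, 3.1]. Speed limits (rad/s): [2.79, 2.79, 3.14, 3.14, 3.14, 3.14].

### API

Orientations are given as a unit quaternion [x, y, z, w].
In Python, from bench import arm gives the robot as it stands. The module is installed in compiled form; this text tells all that it offers.
- The arm moves only by the tool drive_tool, never from a script. Its argument "targets" is a list of rows, each a list of 5 numbers: the closure, from -1 (fully open) to 1 (shut), then the shift along the tool's x, y, z in mm, then the turn about the tool's z in degrees. In form: [[grip, tx, ty, tz, roll], ...]. A call has 1 to 12 rows; each row is the pose to reach, as a shift and turn from the pose commanded when the call began, along the tool's axes at that moment; what a row does not reach only later rows make up. A row lasts 1/10 s, in which the tool goes at most 50 mm and 8.59 degrees, less where a joint would pass 70% of its speed; a pose out of reach is approached as far as the arm can. A call with a gripper value outside its range is refused whole. The fingers move at their own pace and stop on an object; the grip force is fixed at half the most. Time passes only in rows, so rows that repeat a pose let the fingers close. It gives the time, the measured TCP pose, the force, the opening and the grip force at its end, in the units of the state.
- arm.read_state(): the state, without advancing time (a new reading comes with each control period).
- arm.get_image(name): name is "scene" or "top"; returns the picture (480x640x3 uint8, blue, green, red); there is no depth.
- arm.camera_params(name): a dict with "fov_y" (degrees; the focal length in pixels is half the picture's height over the tangent of half this angle, whatever the lens; pixels are square), "cx", "cy" (the principal point, pixels), "rvec" (rotation vector, rad) and "tvec" (3), from world to camera coordinates, as OpenCV has them. Camera axes: x right, y down, z forward; pixel columns grow to the right and rows downward; lengths in mm; the calibration is good to about 2 mm. A picture is of the moment at which its call begins. camera_params takes no time and is no camera call.
- arm.job_done(): hands the job in; it is judged then, once.
The state is a dict: "clock": time; "joints": joint angles; "joint_vel": joint speeds; "joint_efforts": joint torques, N m; "position": TCP position; "ee_rot": TCP orientation; "contact_force": force on the tool from outside, world axes, zero at the start; "wrist_torque": the same for the moment, N m; "gripper_width": finger opening in mm; "grasp_force": force on a finger pad.
Only numpy, scipy, OpenCV 4.12 (cv2) and the standard library are available. Lean on these libraries where they do the work, as an engineer would, in place of code of your own. Each camera call takes 0.05 s, during which the arm holds its last target. There are 200 camera calls.

### The job

Three or four identical closed slide boxes stand on the desk; one or two of them are full of glass slides and clearly heavier, the rest are empty. Fit the loose crank on the square shaft of the courier cradle and wind the jaw fully open, lift the boxes to find the full ones and stand every full box upright on the cradle floor between jaw and fence, then wind the jaw fully home with the crank so that they are held, lift the crank off and stand it back upright on the desk clear of the cradle. Leave the empty boxes standing on the desk, never tip a box over, and leave the two brown bottles where they are.

Things in the scene. Friction and masses are not known exactly. Their poses are not given: they have to be found in the camera images.
- box_a_mid (a point): Closed blue slide box, 62 mm across (its x; 69 mm with the small clasp on its -x face), 84 mm long (its y), 50 mm high; the lid stays shut. This is its centre, 25 mm above its underside; z is up. Grip it from above across the 62 mm. All boxes look alike: empty about 0.15 kg, full of glass slides about 0.6 kg. Absent in some starts.
- box_b_mid (a point): Closed blue slide box, 62 mm across (its x; 69 mm with the small clasp on its -x face), 84 mm long (its y), 50 mm high; the lid stays shut. This is its centre, 25 mm above its underside; z is up. Grip it from above across the 62 mm. All boxes look alike: empty about 0.15 kg, full of glass slides about 0.6 kg. Absent in some starts.
- box_c_mid (a point): Closed blue slide box, 62 mm across (its x; 69 mm with the small clasp on its -x face), 84 mm long (its y), 50 mm high; the lid stays shut. This is its centre, 25 mm above its underside; z is up. Grip it from above across the 62 mm. All boxes look alike: empty about 0.15 kg, full of glass slides about 0.6 kg. Absent in some starts.
- box_d_mid (a point): Closed blue slide box, 62 mm across (its x; 69 mm with the small clasp on its -x face), 84 mm long (its y), 50 mm high; the lid stays shut. This is its centre, 25 mm above its underside; z is up. Grip it from above across the 62 mm. All boxes look alike: empty about 0.15 kg, full of glass slides about 0.6 kg. Absent in some starts.
- crank_hub (a point): Loose hand crank, 0.23 kg, standing on the desk on its hub: a square steel block 28 x 28 mm, 50 mm high, with a 38 mm wide foot flange (5 mm high). A flat arm (14 mm wide, 30 to 38 mm above the underside) runs along the hub's +x to an upright round grip. This point: on the hub's axis, 34 mm above its underside; grip the hub here across its y, fingers beside the arm. z is up.
- crank_socket (a point): Centre of the mouth of the square socket in the underside of the crank's hub, 17 mm wide and 32 mm deep, sides parallel to the hub's faces, axis along z. Fully seated on the shaft it lies 27 mm below shaft_top.
- crank_knob (a point): Middle height of the crank's grip: an upright black cylinder 20 mm in diameter, 39 to 86 mm above the hub's underside, 60 mm from the hub's axis along the hub's x; this point is 66 mm above the underside. The grip spins freely on its pin, so it can be held firmly by a hand that does not turn while it is carried round its circle.
- shaft_top (a point): Tip of the cradle's upright square shaft, 14 mm wide, 27 mm tall above the flat collar of the grey gear housing; x and y are parallel to its faces and turn with it. The tip is stepped 2 mm inward as a lead-in. The crank fits in any of four quarter turns; best with the arm along the cradle's +y, away from the boxes, where one whole turn brings it back.
- pinion (a joint): Turn of the square shaft, rad: 0 = jaw fully home, 6.28 (one whole turn anticlockwise seen from above) = jaw fully open, with stops at both. It is geared to the jaw (8.9 mm of jaw travel a radian), stays where it is left and takes about 0.15 N m. The crank has about 0.2 rad of play on it.
- jaw (a joint): How far the cradle's jaw is open, m: 0 = fully home (70 mm between jaw and fence), 0.056 = fully open (126 mm). It starts nearly home, so a box cannot go in. It is moved by turning the shaft with the crank.
- cradle_floor (a point): Courier cradle, fixed on the desk: aluminium base plate 152 x 274 mm, 12 mm thick. This point: on the plate's upper face (12 mm above the desk), middle of the loading floor. x points to the fixed fence, y along the fence towards the gear housing and shaft (shaft at x = 0, y = 0.132). Two boxes stand side by side with centres at y = -0.046 and 0.046, long side along y, at x = 0 while loading.
- fence_top (a point): Middle of the upper inner edge of the fixed fence, 63 mm along x from cradle_floor. The fence is a plate 200 mm long (along the cradle's y), 36 mm high above the cradle floor. A low end stop (22 mm above the floor, inner face at y = -0.105) closes the end away from the shaft.
- jaw_top (a point): Middle of the upper inner edge of the jaw: a plate 12 mm thick, 200 mm long, 36 mm high above the cradle floor, parallel to the fence, at x = -0.007 from cradle_floor when home and -0.063 when open. A low toothed rack runs from its end at y = 0.10 to 0.108. Winding it home pushes the boxes up to the fence.
- stain_bottle_mid (a point): Bystander: brown reagent bottle, 38 mm wide, 78 mm high; its centre. Leave it.
- stain_bottle2_mid (a point): Bystander: second brown reagent bottle, 38 mm wide, 78 mm high; its centre. Leave it.

How it is judged:
By the outcome, as a careful person would: the job done as asked, in the order asked, and still so for the second after the job is handed in, with the robot touching nothing.
Of box_a, box_b, box_c, box_d only 3 to 4 are there at a start; the rules pass over those that are not, and their reading is None.
At some moment in a run one of box_a, box_b, box_c, box_d may be knocked a few centimetres aside while the robot is not near it.
It also fails if it takes over 210 s, if anything falls off the work surface, if the arm or the gripper's body presses on something with over 40 N, if the wrist force passes 120 N, or if a joint passes its speed limit or range.

## Working session

There is one attempt and no reset: what is moved stays moved. The work goes in short steps, Python scripts to look and compute and a tool call to move; the robot and the scene stay as the last step left them, time stands still between calls to the robot, and variables do not carry over. Pictures are saved under pics/ and viewed, at most 14 in all, crops included, and the job is handed in when it is done.

Besides the shell and the picture viewer there is one more tool, called after ">>>" as name([rows], argument=value, ...), one row to a line, values as JSON. drive_tool: Moves the arm, as the interface text tells. Its arguments: {"type":"object","properties":{"targets":{"type":"array","items":{"type":"array","items":{"type":"number"}}}},"required":["targets"]}

```bash
mkdir -p pics
cat > h.py <<'E'
import numpy as np,cv2
from bench import arm
from scipy.spatial.transform import Rotation as R
def cam(n):
    p=arm.camera_params(n);f=240/np.tan(np.radians(p['fov_y'])/2)
    return np.array([[f,0,p['cx']],[0,f,p['cy']],[0,0,1]]),np.array(p['rvec'],float).ravel(),np.array(p['tvec'],float).ravel()
def ray(n,px,z):
    K,r,t=cam(n);M=cv2.Rodrigues(r)[0];px=np.atleast_2d(np.array(px,float))
    d=np.c_[px,np.ones(len(px))]@np.linalg.inv(K).T@M;c=-M.T@t
    return c+d*((z-c[2])/d[:,2])[:,None]
def proj(n,P):
    K,r,t=cam(n);return cv2.projectPoints(np.atleast_2d(np.array(P,float)),r,t,K,None)[0][:,0]
def st():
    s=arm.read_state();m=R.from_quat(s['ee_rot']).as_matrix()
    print('t',round(s['clock'],2),'pos',np.round(s['position'],1),'F',np.round(s['contact_force'],1),'w',round(s['gripper_width'],1),'gf',round(s['grasp_force'],1),'j',np.round(s['joints'],2))
    print('x',np.round(m[:,0],3),'y',np.round(m[:,1],3),'z',np.round(m[:,2],3));return s,m
def go(p,yaw=None):
    """shift in tool axes to world TCP p and roll to put tool y along world angle yaw (deg, mod 180)"""
    s,m=st();d=m.T@(np.array(p,float)-s['position'])
    a=np.degrees(np.arctan2(m[1,1],m[0,1]));r=0
    if yaw is not None: r=-((yaw-a+90)%180-90)
    print('go',np.round(d,1),'roll',round(r,1))
E
cat > a.py <<'E'
from h import *
import sys
for n in('scene','top'):
    im=arm.get_image(n);cv2.imwrite(f'pics/{sys.argv[1]}_{n}.png',im)
E
python3 a.py 0; python3 -c "
from h import *
st()
for n in('scene','top'):
    K,r,t=cam(n);M=cv2.Rodrigues(r)[0];print(n,K[0,0],-M.T@t,M[2])"
```

```text
t 0.1 pos [232.6 579.5 230.3] F [-0.1 -0.3  0.1] w 85.9 gf 0.0 j [ 1.45  0.39  0.01 -0.   -1.19 -0.26]
x [ 0.928 -0.373  0.   ] y [-0.373 -0.928  0.002] z [-0.001 -0.002 -1.   ]
scene 478.2318311123767 [-107.58204988 -346.00569414  673.56361841] [ 0.65280755  0.44291421 -0.61454806]
top 606.7484036090217 [ 408.15321684   78.10167483 1541.72405475] [ 0.07382847 -0.01244374 -0.99719332]
```

View pics/0_scene.png

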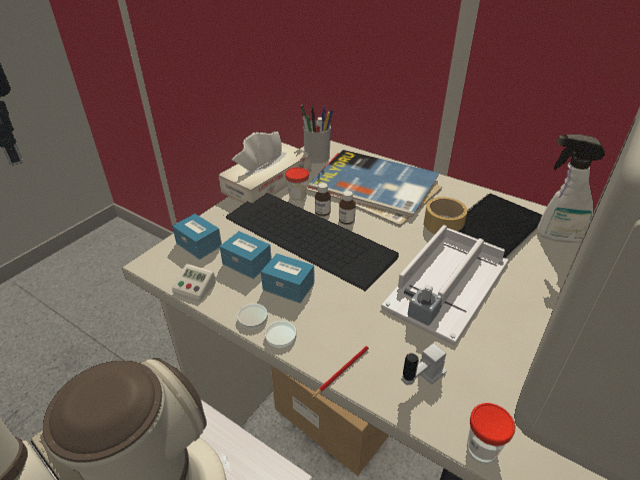

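View pics/0_top.png

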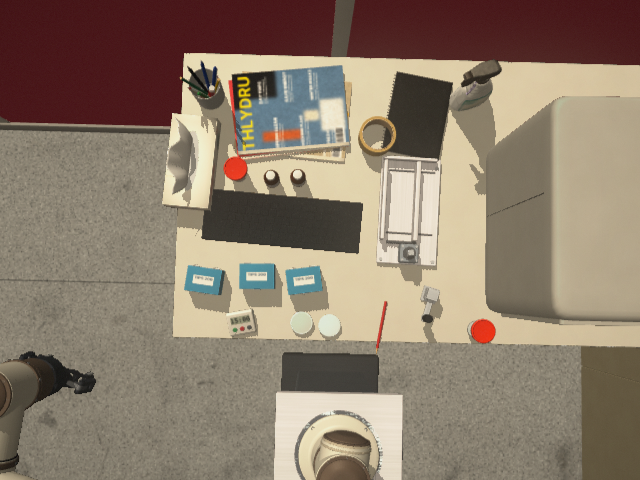

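Run:
```python
from h import *
im=cv2.imread('pics/0_top.png')
a=cv2.resize(im[145:335,360:500],None,fx=4,fy=4,interpolation=cv2.INTER_CUBIC)[:, :560]
b=cv2.resize(im[255:345,175:335],None,fx=3,fy=3,interpolation=cv2.INTER_CUBIC)
cv2.imwrite('pics/c1.png',cv2.resize(im[145:335,360:500],(440,597),interpolation=cv2.INTER_CUBIC))
s=cv2.imread('pics/0_scene.png')
cv2.imwrite('pics/c2.png',cv2.resize(s[215:385,375:515],(494,600),interpolation=cv2.INTER_CUBIC))
hsv=cv2.cvtColor(im,cv2.COLOR_BGR2HSV)
m=cv2.inRange(hsv,(95,120,60),(110,255,255));m[:255]=0;m=cv2.morphologyEx(m,cv2.MORPH_CLOSE,np.ones((9,9)))
for c in cv2.findContours(m,0,1)[0]:
    if cv2.contourArea(c)<300: continue
    r=cv2.minAreaRect(c);P=ray('top',cv2.boxPoints(r),50)
    print(np.round(r[0]),r[1],r[2],np.round(P[:,:2].mean(0),1),np.round(P[:,:2],0).tolist())
```

```text
[257. 276.] (22.0, 32.0) 90.0 [438.  211.1] [[464.0, 251.0], [466.0, 173.0], [412.0, 171.0], [410.0, 249.0]]
```

View pics/c1.png

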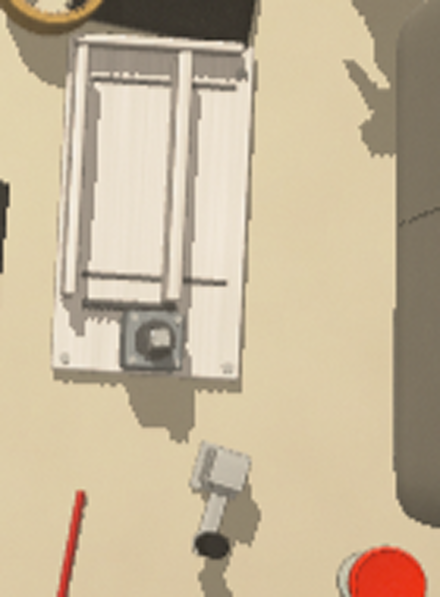

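View pics/c2.png

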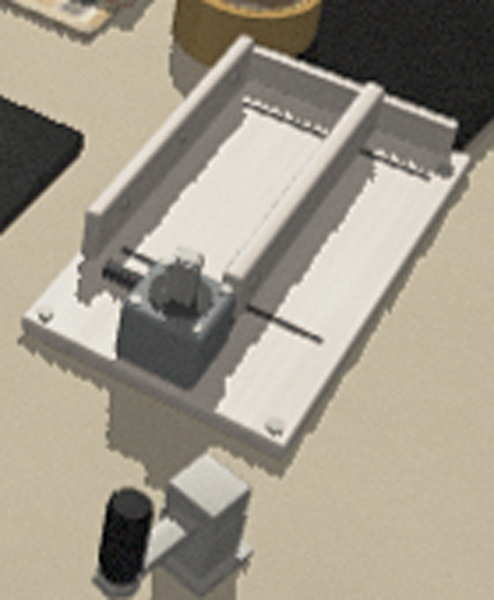

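```bash
cat > boxes.py <<'E'
from h import *
im=arm.get_image('top')
def boxes(im,v=False):
    hsv=cv2.cvtColor(im,cv2.COLOR_BGR2HSV);m=cv2.inRange(hsv,(90,110,50),(112,255,255));m=cv2.morphologyEx(m,cv2.MORPH_CLOSE,np.ones((7,7)))
    out=[]
    for c in cv2.findContours(m,0,1)[0]:
        if not 300<cv2.contourArea(c)<1800: continue
        r=cv2.minAreaRect(c);P=ray('top',cv2.boxPoints(r),50)[:,:2]
        e=max(P[1]-P[0],P[2]-P[1],key=np.linalg.norm)
        print('blue',np.round(r[0]),np.round(r[1],1),'ctr50',np.round(P.mean(0),1),'sides',np.round([np.linalg.norm(P[1]-P[0]),np.linalg.norm(P[2]-P[1])]),'long dir',round(np.degrees(np.arctan2(e[1],e[0]))%180,1))
        # label (white) centre
        x,y,w,h=cv2.boundingRect(c);s=hsv[y:y+h,x:x+w];l=cv2.inRange(s,(0,0,150),(180,70,255))
        inside=np.zeros(hsv.shape[:2],np.uint8);cv2.fillPoly(inside,[cv2.boxPoints(r).astype(int)],255);inside=cv2.erode(inside,np.ones((5,5)))
        l&=inside[y:y+h,x:x+w];ys,xs=np.nonzero(l)
        if len(xs): print('   label',np.round(ray('top',[xs.mean()+x,ys.mean()+y],50)[0],1))
boxes(im)
E
python3 boxes.py
python3 - <<'E'
from h import *
T=lambda x,y:(360+x/(440/140),145+y/(597/190))
S=lambda x,y:(375+x/(494/140),215+y/(600/170))
def tri(a,b):
    o=[]
    for n,p in(('top',a),('scene',b)):
        q=ray(n,[p],0)[0];K,r,t=cam(n);M=cv2.Rodrigues(r)[0];c=-M.T@t;d=(q-c)/np.linalg.norm(q-c);o.append((c,d))
    A=sum(np.eye(3)-np.outer(d,d) for c,d in o);B=sum((np.eye(3)-np.outer(d,d))@c for c,d in o)
    return np.round(np.linalg.solve(A,B),1)
print('shaft',tri(T(159,337),S(190,258)))
print('hubtop',tri(T(231,470),S(209,489)),ray('top',[T(231,470)],50),ray('scene',[S(209,489)],50))
print('knobtop',tri(T(212,544),S(131,495)),ray('top',[T(212,544)],86),ray('scene',[S(131,495)],86))
print('hub corners sc',np.round(ray('scene',[S(209,455),S(250,490),S(212,525),S(167,487)],50),0))
print('fence top',np.round(ray('top',[T(85,48),T(74,295)],48),0),'jaw',np.round(ray('top',[T(179,52),T(163,305)],48),0))
print('base',np.round(ray('top',[T(53,376),T(238,390)],12),0), np.round(ray('scene',[S(22,325),S(283,447),S(470,160)],12),0))
E
```

```text
blue [304. 280.] [23.7 33.5] ctr50 [430.6  96.5] sides [82. 58.] long dir 98.5
   label [430.5  96.9  50. ]
blue [203. 280.] [33.8 24.1] ctr50 [425.6 343.2] sides [59. 83.] long dir 82.4
   label [425.5 343.8  50. ]
blue [256. 276.] [22. 33.] ctr50 [438.  212.3] sides [81. 54.] long dir 91.3
   label [437.9 213.5  50. ]
shaft [ 504.3 -162.8   77.5]
hubtop [ 402.4 -223.9   46.7] [[ 402.46830814 -223.27385732   50.        ]] [[ 399.67754523 -224.47534494   50.        ]]
knobtop [ 347.1 -203.7   86.7] [[ 346.15566229 -202.02252535   86.        ]] [[ 348.78240086 -205.14621675   86.        ]]
hub corners sc [[ 418. -217.   50.]
 [ 410. -240.   50.]
 [ 382. -234.   50.]
 [ 390. -208.   50.]]
fence top [[ 734. -104.   48.]
 [ 537.  -99.   48.]] jaw [[ 733. -179.   48.]
 [ 531. -169.   48.]]
base [[ 474.  -87.   12.]
 [ 467. -236.   12.]] [[ 475.  -91.   12.]
 [ 475. -237.   12.]
 [ 743. -248.   12.]]
```

```bash
python3 -c "
from h import *
go([401.5,-224,160],69.5)
print(ray('top',[[487,300],[487,155]],0),ray('scene',[[522,400]],0))"
```

```text
t 0.15 pos [232.7 579.6 230.5] F [-0.7  0.   0.3] w 85.9 gf 0.0 j [ 1.45  0.39  0.01 -0.   -1.19 -0.26]
x [ 0.928 -0.373  0.   ] y [-0.373 -0.928  0.002] z [-0.001 -0.002 -1.   ]
go [456.2 682.7  71.7] roll -1.4
[[ 391.66517277 -369.78412982    0.        ]
 [ 765.28315826 -368.82154431    0.        ]] [[ 433.43400806 -366.58617011    0.        ]]
```

>>> drive_tool([
  [-1,456,683,0,-1.4],
  [-1,456,683,0,-1.4],
  [-1,456,683,0,-1.4],
  [-1,456,683,0,-1.4],
  [-1,456,683,0,-1.4],
  [-1,456,683,0,-1.4],
  [-1,456,683,0,-1.4],
  [-1,456,683,0,-1.4],
  [-1,456,683,0,-1.4],
  [-1,456,683,0,-1.4],
  [-1,456,683,0,-1.4],
  [-1,456,683,0,-1.4],
])

```text
clock: 1.35
position: [355.8, -9.2, 231.7]
ee_rot: [0.984, -0.177, 0.001, -0.0]
contact_force: [2.0, 0.6, 0.7]
gripper_width: 85.5
grasp_force: 0.0
```

```bash
python3 -c "
from h import *
go([401.5,-224,160],69.5)"
```

```text
t 1.35 pos [355.8  -9.2 231.7] F [2.  0.6 0.7] w 85.5 gf 0.0 j [ 0.44 -0.1  -0.58 -0.   -1.09  0.77]
x [ 0.937 -0.349  0.001] y [-0.349 -0.937 -0.001] z [ 0.001  0.001 -1.   ]
go [117.7 185.5  71.6] roll 0.1
```

>>> drive_tool([
  [-1,40,62,10,0],
  [-1,79,124,30,0],
  [-1,118,185,60,0],
  [-1,118,185,72,0],
  [-0.5,118,185,72,0],
  [-0.5,118,185,72,0],
  [-0.5,118,185,72,0],
])

```text
clock: 2.05
position: [401.3, -222.2, 158.6]
ee_rot: [0.984, -0.179, -0.001, -0.0]
contact_force: [-0.4, 0.4, -0.1]
gripper_width: 64.0
grasp_force: 0.0
```

```bash
python3 a.py 1; python3 -c "
from h import *
go([401.5,-224,15],69.5)
for n in('scene','top'):
  im=cv2.imread(f'pics/1_{n}.png');print(proj(n,[401.5,-224,50]))
a=cv2.imread('pics/1_top.png')[235:335,380:480];b=cv2.imread('pics/1_scene.png')[285:385,370:470]
cv2.imwrite('pics/c3.png',cv2.resize(np.hstack([a,b]),(800,400),interpolation=cv2.INTER_CUBIC))"
```

```text
t 2.15 pos [ 402.  -221.3  159.8] F [0.6 0.5 1.1] w 64.2 gf 0.0 j [-0.15  0.17 -0.49 -0.   -0.91  1.36]
x [ 0.937 -0.349  0.001] y [-0.349 -0.937 -0.   ] z [ 0.001 -0.    -1.   ]
go [  0.4   2.7 144.8] roll 0.1
[[434.41199977 352.65433887]]
[[433.79116039 294.98331494]]
```

View pics/c3.png

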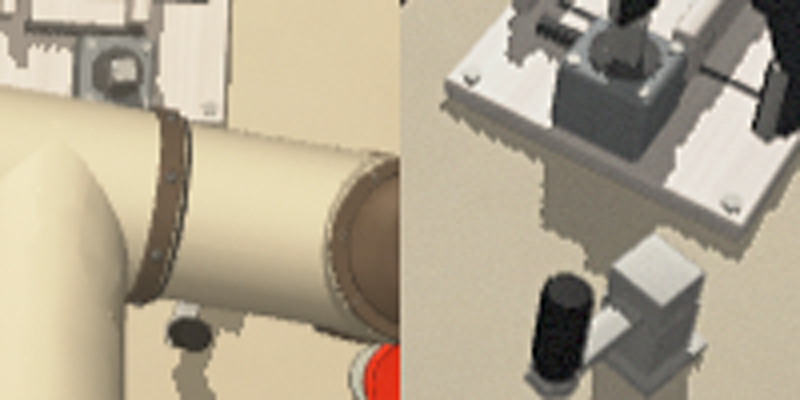

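>>> drive_tool([
  [-0.5,0,2.5,40,0],
  [-0.5,0,2.5,80,0],
  [-0.5,0,2.5,115,0],
  [-0.5,0,2.5,135,0],
  [-0.5,0,2.5,143,0],
  [0.1,0,2.5,143,0],
  [0.4,0,2.5,143,0],
  [1,0,2.5,143,0],
  [1,0,2.5,143,0],
  [1,0,2.5,143,0],
  [1,0,2.5,143,0],
  [1,0,2.5,143,0],
])

```text
clock: 3.35
position: [402.7, -224.2, 18.0]
ee_rot: [0.984, -0.177, 0.002, -0.0]
contact_force: [0.3, 3.5, 7.9]
gripper_width: 27.5
grasp_force: 59.0
```

```bash
python3 -c "
from h import *
st()"
```

```text
t 3.35 pos [ 402.7 -224.2   18. ] F [0.3 3.5 7.9] w 27.5 gf 59.0 j [-0.15  0.4  -0.65  0.   -0.52  1.37]
x [ 0.937 -0.349  0.004] y [-0.349 -0.937 -0.001] z [ 0.004 -0.001 -1.   ]
```

Run:
```python
from h import *
s,m=st();print(np.round(m.T@(np.array([504.3,-163,130])-s['position']),1))
a=cv2.imread('pics/0_top.png')[243:263,400:420];b=cv2.imread('pics/0_scene.png')[274:304,414:444]
f=lambda i:cv2.resize(i,(400,400),interpolation=cv2.INTER_CUBIC)
cv2.imwrite('pics/c4.png',np.hstack([f(a),f(b)]))
```

```text
t 3.35 pos [ 402.7 -224.2   18. ] F [0.3 3.5 7.9] w 27.5 gf 59.0 j [-0.15  0.4  -0.65  0.   -0.52  1.37]
x [ 0.937 -0.349  0.004] y [-0.349 -0.937 -0.001] z [ 0.004 -0.001 -1.   ]
[  74.3  -92.9 -111.6]
```

View pics/c4.png

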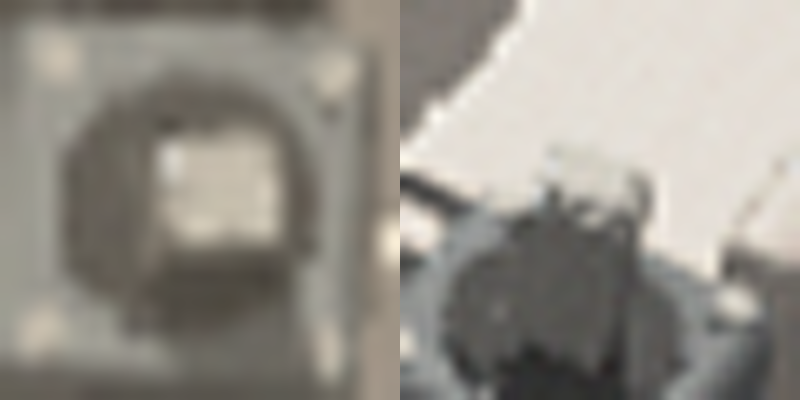

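>>> drive_tool([
  [1,0,0,-15,0],
  [1,0,0,-50,0],
  [1,0,0,-90,-5],
  [1,0,0,-112,-10],
  [1,25,-31,-112,-15],
  [1,50,-62,-112,-20],
  [1,74,-93,-112,-24.4],
  [1,74,-93,-112,-24.4],
  [1,74,-93,-112,-24.4],
  [1,74,-93,-112,-24.4],
])

```text
clock: 4.35
position: [501.5, -163.1, 128.0]
ee_rot: [0.999, 0.034, -0.001, -0.0]
contact_force: [-0.3, 0.6, -2.3]
gripper_width: 27.3
grasp_force: 58.9
```

```bash
python3 a.py 2
python3 - <<'E'
from h import *
s,m=st()
b=s['position'][2]-18
c=np.array([s['position'][0],s['position'][1]]);x=-m[:2,0]
for nm,p in(('hubtop',[*c,b+50]),('knobtop',[*(c+60*x),b+86]),('shaft',[504.3,-163,78])):
    print(nm,proj('scene',p),proj('top',p))
q=proj('scene',[504,-163,100])[0].astype(int);print(q)
a=cv2.imread('pics/2_scene.png')[q[1]-65:q[1]+35,q[0]-50:q[0]+50]
r=proj('top',[504,-163,100])[0].astype(int);print(r)
d=cv2.imread('pics/2_top.png')[r[1]-50:r[1]+50,r[0]-50:r[0]+50]
cv2.imwrite('pics/c5.png',cv2.resize(np.hstack([a,d]),(800,400),interpolation=cv2.INTER_CUBIC))
E
```

```text
t 4.45 pos [ 501.7 -163.4  128.3] F [-0.  -0.4 -2.3] w 27.2 gf 58.9 j [-0.01  0.32 -0.37 -0.   -0.88  1.65]
x [ 0.998  0.067 -0.001] y [ 0.067 -0.998 -0.   ] z [-0.001  0.    -1.   ]
hubtop [[434.38497448 253.32342503]] [[417.49646923 250.8610282 ]]
knobtop [[424.4934392  257.24996291]] [[421.84775456 276.77701884]]
shaft [[427.9552615  287.97934621]] [[411.39430946 251.94016378]]
[429 278]
[412 251]
```

View pics/c5.png

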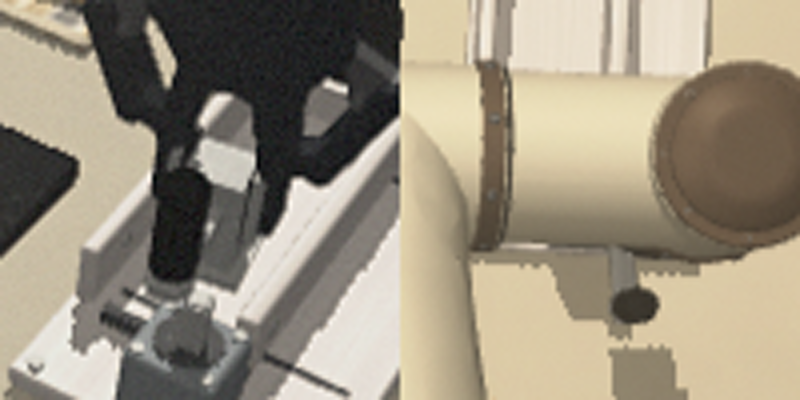

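```bash
python3 -c "
from h import *
go([504.7,-162.7,90])"
```

```text
t 4.45 pos [ 501.7 -163.4  128.3] F [-0.  -0.4 -2.3] w 27.2 gf 58.9 j [-0.01  0.32 -0.37 -0.   -0.88  1.65]
x [ 0.998  0.067 -0.001] y [ 0.067 -0.998 -0.   ] z [-0.001  0.    -1.   ]
go [ 3.1 -0.5 38.3] roll 0
```

>>> drive_tool([
  [1,3,-0.5,15,0],
  [1,3,-0.5,27,0],
  [1,3,-0.5,31,0],
  [1,3,-0.5,34,0],
  [1,3,-0.5,37,0],
  [1,3,-0.5,40,0],
  [1,3,-0.5,40,0],
])

```text
clock: 5.15
position: [505.5, -162.2, 88.0]
ee_rot: [0.999, 0.034, -0.0, -0.0]
contact_force: [-0.7, -0.8, -3.3]
gripper_width: 27.4
grasp_force: 59.0
```

```bash
python3 -c "
from h import *
st()"
```

```text
t 5.15 pos [ 505.5 -162.2   88. ] F [-0.7 -0.8 -3.3] w 27.4 gf 59.0 j [-0.    0.38 -0.41 -0.   -0.78  1.64]
x [ 0.998  0.068 -0.001] y [ 0.068 -0.998 -0.   ] z [-0.001  0.    -1.   ]
```

>>> drive_tool([
  [1,-0.5,0,3,0],
  [1,-0.5,0,6,0],
  [1,-0.5,0,9,0],
  [1,-0.5,0,12,0],
  [1,-0.5,0,15,0],
  [1,-0.5,0,17,0],
  [1,-0.5,0,18,0],
  [1,-0.5,0,18,0],
])

```text
clock: 5.95
position: [505.4, -162.2, 72.0]
ee_rot: [0.999, 0.035, 0.0, 0.0]
contact_force: [-4.5, 2.4, 10.2]
gripper_width: 27.5
grasp_force: 60.4
```

```bash
python3 -c "
from h import *
st()"
```

```text
t 5.95 pos [ 505.4 -162.2   72. ] F [-4.5  2.4 10.2] w 27.5 gf 60.4 j [-0.    0.4  -0.43  0.   -0.74  1.64]
x [0.998 0.069 0.   ] y [ 0.069 -0.998  0.   ] z [ 0. -0. -1.]
```

>>> drive_tool([
  [0.3,0,0,0,0],
  [0,0,0,0,0],
  [-0.2,0,0,0,0],
  [-0.3,0,0,0,0],
  [-0.3,0,0,-30,0],
  [-0.3,0,0,-80,0],
  [-0.3,0,0,-120,0],
  [-0.3,0,0,-120,0],
])

```text
clock: 6.75
position: [509.3, -162.9, 196.8]
ee_rot: [0.999, 0.035, 0.007, 0.001]
contact_force: [0.2, 0.1, -0.7]
gripper_width: 55.3
grasp_force: 0.0
```

```bash
python3 a.py 3
python3 - <<'E'
from h import *
s,m=st()
print(proj('scene',[[504,-162.5,103],[504-60*np.cos(np.radians(4)),-162.5-60*np.sin(np.radians(4)),139]]))
a=cv2.imread('pics/3_scene.png')[220:320,380:480]
d=cv2.imread('pics/3_top.png')[210:310,362:462]
cv2.imwrite('pics/c6.png',cv2.resize(np.hstack([a,d]),(800,400),interpolation=cv2.INTER_CUBIC))
E
```

```text
t 6.85 pos [ 505.7 -162.2  191.2] F [ 0.2  0.3 -0.4] w 55.3 gf 0.0 j [-0.    0.26 -0.28 -0.   -1.03  1.64]
x [0.998 0.068 0.003] y [ 0.068 -0.998 -0.   ] z [ 0.003  0.    -1.   ]
[[429.60577246 277.6132935 ]
 [419.89452061 283.3766573 ]]
```

View pics/c6.png

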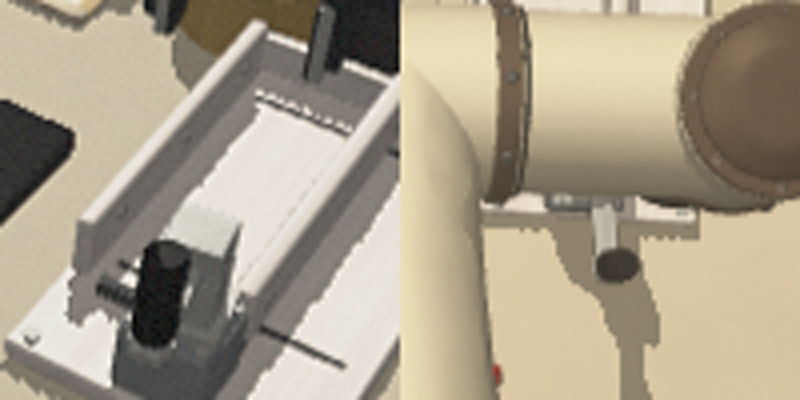

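```bash
cat >> h.py <<'E'
def tri(a,b):
    o=[]
    for n,p in(('top',a),('scene',b)):
        q=ray(n,[p],0)[0];K,r,t=cam(n);M=cv2.Rodrigues(r)[0];c=-M.T@t;d=(q-c)/np.linalg.norm(q-c);o.append((c,d))
    A=sum(np.eye(3)-np.outer(d,d) for c,d in o);B=sum((np.eye(3)-np.outer(d,d))@c for c,d in o)
    return np.round(np.linalg.solve(A,B),1)
E
python3 - <<'E'
from h import *
print(tri((416.25,275.75),(421.25,283)),ray('top',[(416.25,275.75)],138),ray('scene',[(421.25,283)],138))
go([444.5,-166,175],0)
E
```

```text
[ 446.1 -166.5  138.1] [[ 445.36961831 -165.03913434  138.        ]] [[ 447.20215843 -167.78968939  138.        ]]
t 6.85 pos [ 505.7 -162.2  191.2] F [ 0.2  0.3 -0.4] w 55.3 gf 0.0 j [-0.    0.26 -0.28 -0.   -1.03  1.64]
x [0.998 0.068 0.003] y [ 0.068 -0.998 -0.   ] z [ 0.003  0.    -1.   ]
go [-61.4  -0.3  16.1] roll -86.1
```

>>> drive_tool([
  [-0.3,-40,0,0,3.9],
  [-0.3,-60.5,0,0,3.9],
  [-0.3,-60.5,0,40,3.9],
  [-0.3,-60.5,0,75,3.9],
  [-0.3,-60.5,0,90,3.9],
  [-0.3,-60.5,0,93,3.9],
  [0.2,-60.5,0,93,3.9],
  [0.6,-60.5,0,93,3.9],
  [1,-60.5,0,93,3.9],
  [1,-60.5,0,93,3.9],
  [1,-60.5,0,93,3.9],
])

```text
clock: 7.95
position: [445.5, -166.4, 98.1]
ee_rot: [1.0, 0.0, 0.001, 0.0]
contact_force: [-0.7, -0.1, 1.8]
gripper_width: 18.5
grasp_force: 58.6
```

Run:
```python
from h import *
s,m=st()
p=s['position'];c=np.array([504,-162.7]);v=p[:2]-c
print(np.linalg.norm(v),np.degrees(np.arctan2(v[1],v[0])))
```

```text
t 7.95 pos [ 445.5 -166.4   98.1] F [-0.7 -0.1  1.8] w 18.5 gf 58.6 j [-0.01  0.28 -0.53  0.   -0.75  1.59]
x [1.    0.001 0.002] y [ 0.001 -1.     0.   ] z [ 0.002 -0.    -1.   ]
58.57855475498722 -176.36119369121562
```

```bash
cat > arc.py <<'E'
import numpy as np,sys
a0,a1,n=map(float,sys.argv[1:4]);r=float(sys.argv[4]) if len(sys.argv)>4 else 60
a=np.radians(np.linspace(a0,a1,int(n)+1));s=np.radians(a0)
print([[1,round(r*(np.cos(t)-np.cos(s)),1),round(-r*(np.sin(t)-np.sin(s)),1),0,0] for t in a[1:]])
E
python3 arc.py 183.6 303.6 12;python3 arc.py 303.6 423.6 12; python3 arc.py 423.6 523.6 10
```

```text
[[1, np.float64(1.6), np.float64(10.3), 0, 0], [1, np.float64(4.9), np.float64(20.3), 0, 0], [1, np.float64(9.9), np.float64(29.4), 0, 0], [1, np.float64(16.4), np.float64(37.6), 0, 0], [1, np.float64(24.3), np.float64(44.5), 0, 0], [1, np.float64(33.2), np.float64(50.0), 0, 0], [1, np.float64(42.9), np.float64(53.8), 0, 0], [1, np.float64(53.2), np.float64(55.9), 0, 0], [1, np.float64(63.6), np.float64(56.1), 0, 0], [1, np.float64(74.0), np.float64(54.6), 0, 0], [1, np.float64(83.9), np.float64(51.2), 0, 0], [1, np.float64(93.1), np.float64(46.2), 0, 0]]
[[1, np.float64(8.2), np.float64(-6.5), 0, 0], [1, np.float64(15.1), np.float64(-14.4), 0, 0], [1, np.float64(20.5), np.float64(-23.3), 0, 0], [1, np.float64(24.4), np.float64(-33.0), 0, 0], [1, np.float64(26.4), np.float64(-43.3), 0, 0], [1, np.float64(26.7), np.float64(-53.7), 0, 0], [1, np.float64(25.1), np.float64(-64.1), 0, 0], [1, np.float64(21.8), np.float64(-74.0), 0, 0], [1, np.float64(16.8), np.float64(-83.2), 0, 0], [1, np.float64(10.2), np.float64(-91.4), 0, 0], [1, np.float64(2.4), np.float64(-98.3), 0, 0], [1, np.float64(-6.5), np.float64(-103.7), 0, 0]]
[[1, np.float64(-9.7), np.float64(-3.8), 0, 0], [1, np.float64(-20.0), np.float64(-5.9), 0, 0], [1, np.float64(-30.4), np.float64(-6.1), 0, 0], [1, np.float64(-40.8), np.float64(-4.6), 0, 0], [1, np.float64(-50.7), np.float64(-1.2), 0, 0], [1, np.float64(-59.9), np.float64(3.8), 0, 0], [1, np.float64(-68.1), np.float64(10.3), 0, 0], [1, np.float64(-75.0), np.float64(18.1), 0, 0], [1, np.float64(-80.4), np.float64(27.1), 0, 0], [1, np.float64(-84.2), np.float64(36.8), 0, 0]]
```

>>> drive_tool([
  [1,1.6,10.3,0,0],
  [1,4.9,20.3,0,0],
  [1,9.9,29.4,0,0],
  [1,16.4,37.6,0,0],
  [1,24.3,44.5,0,0],
  [1,33.2,50,0,0],
  [1,42.9,53.8,0,0],
  [1,53.2,55.9,0,0],
  [1,63.6,56.1,0,0],
  [1,74,54.6,0,0],
  [1,83.9,51.2,0,0],
  [1,93.1,46.2,0,0],
])

```text
clock: 9.15
position: [536.6, -213.4, 97.5]
ee_rot: [1.0, -0.0, -0.002, -0.0]
contact_force: [-4.2, 1.2, 6.4]
gripper_width: 18.0
grasp_force: 59.3
```

>>> drive_tool([
  [1,8.2,-6.5,0,0],
  [1,15.1,-14.4,0,0],
  [1,20.5,-23.3,0,0],
  [1,24.4,-33,0,0],
  [1,26.4,-43.3,0,0],
  [1,26.7,-53.7,0,0],
  [1,25.1,-64.1,0,0],
  [1,21.8,-74,0,0],
  [1,16.8,-83.2,0,0],
  [1,10.2,-91.4,0,0],
  [1,2.4,-98.3,0,0],
  [1,-6.5,-103.7,0,0],
])

```text
clock: 10.35
position: [532.4, -108.5, 97.8]
ee_rot: [1.0, 0.001, 0.002, 0.0]
contact_force: [-0.1, -7.4, 3.3]
gripper_width: 18.7
grasp_force: 59.2
```

>>> drive_tool([
  [1,-9.7,-3.8,0,0],
  [1,-20,-5.9,0,0],
  [1,-30.4,-6.1,0,0],
  [1,-40.8,-4.6,0,0],
  [1,-50.7,-1.2,0,0],
  [1,-59.9,3.8,0,0],
  [1,-68.1,10.3,0,0],
  [1,-75,18.1,0,0],
  [1,-80.4,27.1,0,0],
  [1,-84.2,36.8,0,0],
])

```text
clock: 11.35
position: [446.4, -144.8, 97.7]
ee_rot: [1.0, 0.0, 0.0, -0.001]
contact_force: [0.0, 4.6, 7.0]
gripper_width: 18.6
grasp_force: 59.5
```

```bash
python3 arc.py 523.6 553.6 10; python3 -c "
from h import *
st()"
```

```text
[[1, np.float64(-0.8), np.float64(3.0), 0, 0], [1, np.float64(-1.5), np.float64(6.1), 0, 0], [1, np.float64(-1.9), np.float64(9.2), 0, 0], [1, np.float64(-2.3), np.float64(12.3), 0, 0], [1, np.float64(-2.4), np.float64(15.5), 0, 0], [1, np.float64(-2.4), np.float64(18.6), 0, 0], [1, np.float64(-2.2), np.float64(21.8), 0, 0], [1, np.float64(-1.9), np.float64(24.9), 0, 0], [1, np.float64(-1.4), np.float64(28.0), 0, 0], [1, np.float64(-0.8), np.float64(31.0), 0, 0]]
t 11.35 pos [ 446.4 -144.8   97.7] F [0.  4.6 7. ] w 18.6 gf 59.5 j [ 0.03  0.28 -0.54 -0.   -0.75  1.54]
x [1. 0. 0.] y [ 0.    -1.    -0.002] z [ 0.     0.002 -1.   ]
```

>>> drive_tool([
  [1,-0.8,3,0,0],
  [1,-1.5,6.1,0,0],
  [1,-1.9,9.2,0,0],
  [1,-2.3,12.3,0,0],
  [1,-2.4,15.5,0,0],
  [1,-2.4,17,0,0],
])

```text
clock: 11.95
position: [443.8, -162.0, 97.6]
ee_rot: [1.0, -0.0, -0.0, -0.001]
contact_force: [-1.0, 3.4, 9.0]
gripper_width: 18.5
grasp_force: 59.7
```

>>> drive_tool([
  [1,0,1.5,0,0],
  [1,0,3,0,0],
  [1,0.1,4.5,0,0],
])

```text
clock: 12.25
position: [443.9, -166.3, 97.6]
ee_rot: [1.0, -0.0, -0.0, -0.001]
contact_force: [-1.4, 2.8, 9.7]
gripper_width: 18.7
grasp_force: 59.7
```

No stop yet; continue in small steps.

>>> drive_tool([
  [1,0.1,1.5,0,0],
  [1,0.2,3,0,0],
  [1,0.3,4,0,0],
  [1,0.3,4,0,0],
])

```text
clock: 12.65
position: [444.4, -170.4, 97.6]
ee_rot: [1.0, -0.0, -0.0, -0.001]
contact_force: [-1.7, 2.5, 9.4]
gripper_width: 18.6
grasp_force: 59.7
```

>>> drive_tool([
  [1,0.1,1,0,0],
  [1,0.3,2,0,0],
  [1,0.5,3,0,0],
  [1,0.5,3,0,0],
])

```text
clock: 13.05
position: [444.8, -173.4, 97.6]
ee_rot: [1.0, -0.0, -0.0, -0.001]
contact_force: [-2.8, 3.2, 8.7]
gripper_width: 18.5
grasp_force: 59.7
```

>>> drive_tool([
  [1,0.2,1,0,0],
  [1,0.4,2,0,0],
  [1,0.6,3,0,0],
  [1,0.8,4,0,0],
  [1,0.8,4,0,0],
])

```text
clock: 13.55
position: [445.7, -177.3, 97.6]
ee_rot: [1.0, -0.0, -0.0, -0.001]
contact_force: [-1.4, 2.8, 7.5]
gripper_width: 19.1
grasp_force: 59.6
```

```bash
python3 a.py 4
python3 - <<'E'
from h import *
st()
a=cv2.imread('pics/4_scene.png')[210:360,370:520]
d=cv2.imread('pics/4_top.png')[150:300,352:502]
cv2.imwrite('pics/c7.png',cv2.resize(np.hstack([a,d]),(800,400),interpolation=cv2.INTER_CUBIC))
E
```

```text
t 13.65 pos [ 445.7 -177.3   97.6] F [-3.1  3.   8.6] w 18.5 gf 59.6 j [-0.04  0.29 -0.52 -0.   -0.76  1.61]
x [ 1.    -0.    -0.001] y [-0.    -1.    -0.002] z [-0.001  0.002 -1.   ]
```

View pics/c7.png

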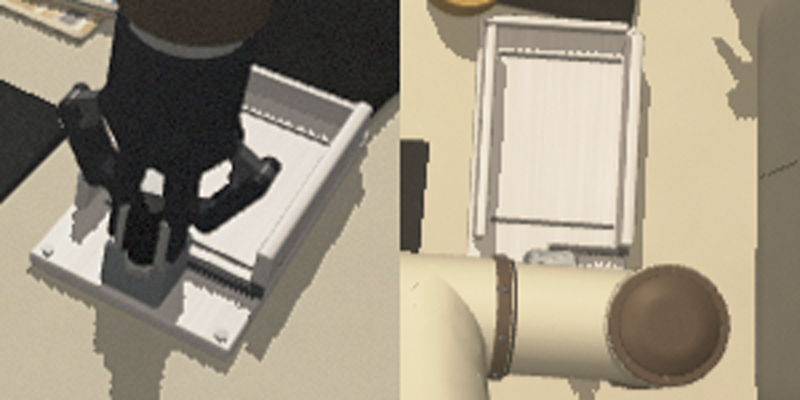

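>>> drive_tool([
  [1,0.3,1,0,0],
  [1,0.6,2,0,0],
  [1,0.9,3,0,0],
  [1,1.2,4,0,0],
  [1,1.2,4,0,0],
])

```text
clock: 14.15
position: [446.5, -180.6, 97.5]
ee_rot: [1.0, -0.0, -0.001, -0.001]
contact_force: [-2.7, 6.6, 9.7]
gripper_width: 18.5
grasp_force: 60.0
```

>>> drive_tool([
  [1,0.4,1,0,0],
  [1,0.8,2,0,0],
  [1,1.2,3,0,0],
  [1,1.6,4,0,0],
  [1,1.6,4,0,0],
])

```text
clock: 14.65
position: [447.5, -183.8, 97.4]
ee_rot: [1.0, -0.001, -0.001, -0.002]
contact_force: [-3.9, 10.2, 11.9]
gripper_width: 18.5
grasp_force: 60.4
```

>>> drive_tool([
  [0.5,0,0,0,0],
  [0,0,0,0,0],
  [-0.3,0,0,0,0],
  [-0.3,0,0,0,0],
  [-0.3,0,0,-40,0],
  [-0.5,0,0,-80,0],
  [-1,-5,-50,-90,8],
  [-1,-8,-100,-90,16],
  [-1,-10,-150,-90,24],
  [-1,-14,-200,-90,32],
  [-1,-16,-250,-90,40],
  [-1,-17,-283,-90,48],
])

```text
clock: 15.85
position: [433.6, 65.0, 187.0]
ee_rot: [0.931, -0.366, -0.0, 0.0]
contact_force: [2.0, 0.7, 0.1]
gripper_width: 85.2
grasp_force: 0.0
```

```bash
python3 a.py 5; python3 boxes.py
python3 - <<'E'
from h import *
go([430.5,97,120],8.5)
d=cv2.imread('pics/5_top.png')[145:345,170:450]
cv2.imwrite('pics/c8.png',cv2.resize(d,(784,560),interpolation=cv2.INTER_CUBIC))
E
```

```text
blue [203. 280.] [33.4 24.1] ctr50 [425.6 343.1] sides [59. 82.] long dir 82.4
   label [425.5 343.8  50. ]
t 16.0 pos [434.   65.5 187. ] F [-0.4 -1.   0.3] w 85.4 gf 0.0 j [ 0.52  0.11 -0.49 -0.   -0.97  0.31]
x [ 0.739 -0.673 -0.001] y [-0.673 -0.739  0.001] z [-0.001 -0.    -1.   ]
go [-23.8 -21.   67. ] roll 39.2
```

View pics/c8.png

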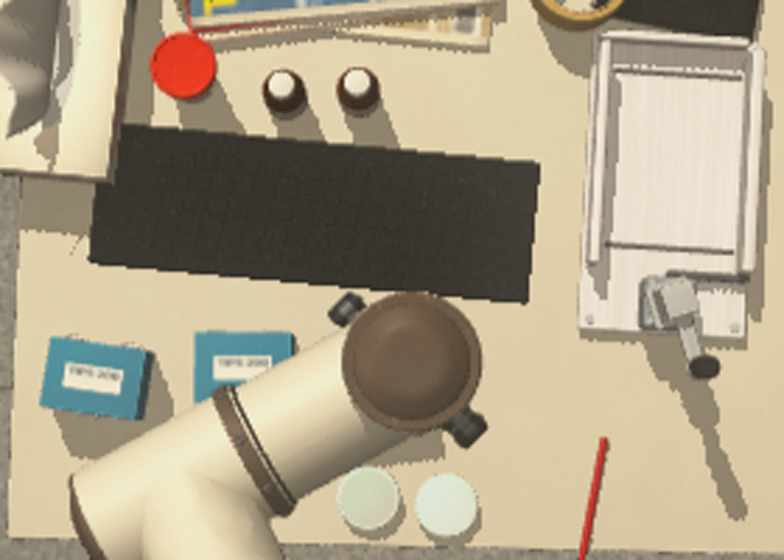

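Run:
```python
from h import *
T=lambda x,y:(170+x/2.8,145+y/2.8)
h=ray('top',[T(677,296)],102)[0];k=ray('top',[T(705,366)],138)[0];v=k-h
print(h,k,np.hypot(*v[:2]),np.degrees(np.arctan2(v[1],v[0]))%360)
for f in('0','5'):
    g=cv2.cvtColor(cv2.imread(f'pics/{f}_top.png'),cv2.COLOR_BGR2GRAY)
    for y in(185,200,215):print(f,y,g[y-1:y+2,376:446].mean(0).astype(int).tolist())
```

```text
[ 505.67234956 -159.94678877  102.        ] [ 445.75133472 -177.89045353  138.        ] 62.55000499201017 196.6706071995875
0 185 [210, 210, 209, 209, 186, 212, 158, 205, 232, 223, 188, 139, 150, 152, 149, 226, 227, 224, 224, 224, 226, 225, 228, 229, 227, 225, 224, 225, 227, 227, 224, 227, 226, 227, 225, 228, 225, 210, 154, 146, 231, 230, 222, 217, 141, 152, 152, 224, 227, 226, 225, 224, 229, 227, 226, 227, 227, 224, 224, 226, 224, 225, 226, 178, 136, 207, 208, 208, 209, 209]
0 200 [210, 210, 211, 173, 225, 160, 182, 232, 227, 203, 126, 149, 150, 149, 149, 226, 226, 225, 224, 225, 225, 226, 226, 226, 227, 224, 224, 226, 227, 223, 227, 225, 226, 226, 227, 225, 226, 157, 155, 223, 230, 224, 221, 158, 154, 153, 170, 225, 225, 225, 226, 228, 228, 226, 228, 229, 227, 224, 225, 225, 225, 227, 209, 129, 206, 209, 208, 208, 208, 208]
0 215 [210, 209, 172, 227, 176, 156, 230, 230, 219, 139, 150, 151, 150, 194, 228, 225, 226, 225, 225, 225, 225, 226, 225, 227, 226, 224, 225, 227, 224, 226, 225, 227, 226, 226, 226, 227, 175, 155, 187, 228, 225, 217, 188, 155, 154, 152, 225, 226, 226, 227, 229, 
[... 465 characters left out ...]
10, 210, 173, 224, 160, 182, 232, 227, 203, 125, 149, 151, 149, 150, 226, 225, 224, 223, 225, 224, 225, 226, 226, 227, 224, 225, 226, 226, 223, 227, 225, 226, 225, 227, 225, 226, 226, 226, 228, 226, 226, 225, 227, 229, 228, 225, 226, 225, 225, 226, 228, 228, 226, 228, 229, 227, 224, 198, 155, 155, 224, 230, 224, 221, 155, 135, 134, 135, 205]
5 215 [208, 209, 172, 227, 176, 155, 231, 230, 218, 140, 150, 152, 150, 194, 227, 225, 225, 225, 225, 225, 225, 226, 225, 227, 225, 225, 224, 227, 224, 226, 226, 226, 227, 226, 226, 227, 229, 228, 228, 227, 226, 226, 226, 230, 228, 226, 227, 226, 226, 227, 229, 230, 227, 231, 230, 230, 227, 216, 156, 154, 186, 229, 225, 216, 191, 137, 134, 134, 204, 206]
```

>>> drive_tool([
  [-1,-24,-21,0,8],
  [-1,-24,-21,20,16],
  [-1,-24,-21,40,24],
  [-1,-24,-21,60,32],
  [-1,-24,-21,80,39.2],
  [-1,-24,-21,90,39.2],
  [-1,-24,-21,90,39.2],
])

```text
clock: 16.7
position: [430.1, 94.1, 96.0]
ee_rot: [0.757, -0.654, -0.001, 0.002]
contact_force: [0.1, -0.3, -0.7]
gripper_width: 85.4
grasp_force: 0.0
```

Run:
```python
from h import *
go([430.5,97,9],8.5)
for y,a,b in((185,386.6,437.9),(200,385.8,436.9),(215,384.9,436)):print(np.round(ray('top',[[a,y],[b,y],[(a+b)/2,y]],48),1).tolist())
print(proj('scene',[[430.5,97,50]]))
a=arm.get_image('scene')[210:330,210:370]
cv2.imwrite('pics/c9.png',cv2.resize(a,(800,600),interpolation=cv2.INTER_CUBIC))
```

```text
t 16.7 pos [430.1  94.1  96. ] F [ 0.1 -0.3 -0.7] w 85.4 gf 0.0 j [ 0.59  0.24 -0.61 -0.   -0.73 -0.44]
x [ 0.145 -0.989  0.002] y [-0.989 -0.145  0.004] z [-0.003 -0.002 -1.   ]
go [-3.  -1.2 87. ] roll -0.2
[[671.8, -104.1, 48.0], [675.1, -232.2, 48.0], [673.5, -168.1, 48.0]]
[[634.1, -102.7, 48.0], [637.3, -230.0, 48.0], [635.7, -166.3, 48.0]]
[[596.5, -101.0, 48.0], [599.7, -228.1, 48.0], [598.1, -164.5, 48.0]]
[[286.2572019  267.87224904]]
```

View pics/c9.png

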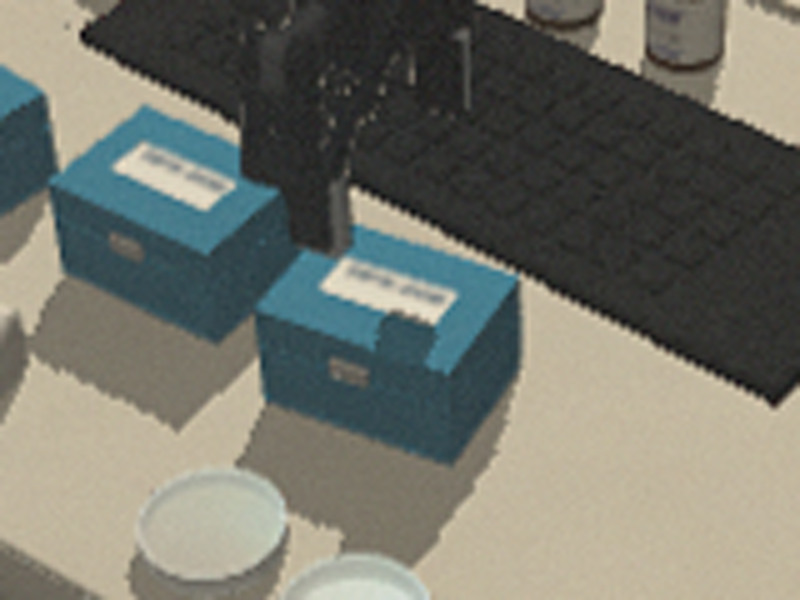

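>>> drive_tool([
  [-1,-3,-1,40,0],
  [-1,-3,-1,70,0],
  [-1,-3,-1,83,0],
  [-1,-3,-1,88,0],
  [-1,-3,-1,88,0],
  [-0.5,-3,-1,88,0],
  [0,-3,-1,88,0],
  [0.5,-3,-1,88,0],
  [1,-3,-1,88,0],
  [1,-3,-1,88,0],
  [1,-3,-1,88,0],
])

```text
clock: 17.85
position: [431.6, 98.6, 10.5]
ee_rot: [0.756, -0.654, 0.0, -0.0]
contact_force: [-2.5, -0.5, 5.3]
gripper_width: 61.1
grasp_force: 67.6
```

>>> drive_tool([
  [1,0,0,-10,0],
  [1,0,0,-25,0],
  [1,0,0,-40,0],
  [1,0,0,-40,0],
  [1,0,0,-40,0],
  [1,0,0,-40,0],
])

```text
clock: 18.45
position: [430.7, 98.1, 48.6]
ee_rot: [0.756, -0.655, -0.0, 0.001]
contact_force: [-0.8, -0.4, -7.1]
gripper_width: 61.3
grasp_force: 68.0
```

Run:
```python
from h import *
s,m=st();print(s['wrist_torque'])
```

```text
t 18.45 pos [430.7  98.1  48.6] F [-0.8 -0.4 -7.1] w 61.3 gf 68.0 j [ 0.59  0.32 -0.66 -0.   -0.59 -0.45]
x [ 0.143 -0.99   0.   ] y [-0.99  -0.143  0.002] z [-0.002 -0.001 -1.   ]
[ 0.01118175 -0.06140022  0.02608569]
```

Run:
```python
from h import *
go([681.9,-168.6,115],87.3)
```

```text
t 18.45 pos [430.7  98.1  48.6] F [-0.8 -0.4 -7.1] w 61.3 gf 68.0 j [ 0.59  0.32 -0.66 -0.   -0.59 -0.45]
x [ 0.143 -0.99   0.   ] y [-0.99  -0.143  0.002] z [-0.002 -0.001 -1.   ]
go [ 299.9 -210.4  -66.6] roll -79.1
```

>>> drive_tool([
  [1,0,0,-30,0],
  [1,10,-7,-60,-7],
  [1,35,-25,-67,-15],
  [1,70,-49,-67,-23],
  [1,105,-73,-67,-31],
  [1,140,-98,-67,-39],
  [1,175,-122,-67,-47],
  [1,210,-147,-67,-55],
  [1,245,-172,-67,-63],
  [1,275,-193,-67,-71],
  [1,300,-210,-67,-79.1],
  [1,300,-210,-67,-79.1],
])

```text
clock: 19.65
position: [683.5, -171.4, 112.7]
ee_rot: [1.0, -0.024, -0.001, 0.0]
contact_force: [-1.4, 1.3, -6.5]
gripper_width: 61.2
grasp_force: 70.2
```

```bash
python3 a.py 6
python3 - <<'E'
from h import *
go([681.9,-168.6,23],87.3)
for n in('scene','top'): print(proj(n,[[681.9,-168.6,150]]))
E
python3 boxes.py
```

```text
t 19.75 pos [ 681.  -168.6  112.9] F [-1.1 -0.2 -5.5] w 61.3 gf 70.1 j [-0.01  0.61  0.07 -0.   -1.04  1.54]
x [ 0.999 -0.049 -0.006] y [-0.049 -0.999 -0.001] z [-0.006  0.001 -1.   ]
go [ 1.5 -0.  89.9] roll -0.1
[[474.11505341 208.00080324]]
[[419.8072675  173.88573872]]
blue [203. 280.] [33.5 24.1] ctr50 [425.6 343. ] sides [59. 82.] long dir 82.4
   label [425.5 343.7  50. ]
blue [256. 276.] [22. 33.] ctr50 [438.  212.3] sides [81. 54.] long dir 91.3
   label [437.9 213.5  50. ]
```

>>> drive_tool([
  [1,1,0,30,0],
  [1,1,0,60,0],
  [1,1,0,75,0],
  [1,1,0,82,0],
  [1,1,0,87,0],
  [1,1,0,89,0],
  [1,1,0,90,0],
  [1,1,0,90,0],
])

```text
clock: 20.6
position: [684.0, -168.3, 27.4]
ee_rot: [1.0, -0.023, 0.001, 0.0]
contact_force: [-0.5, 0.4, -6.4]
gripper_width: 61.4
grasp_force: 69.9
```

Run:
```python
from h import *
go([681.9,-168.6,23],87.3)
```

```text
t 20.6 pos [ 684.  -168.3   27.4] F [-0.5  0.4 -6.4] w 61.4 gf 69.9 j [-0.01  0.69 -0.    0.   -0.87  1.54]
x [ 0.999 -0.046  0.002] y [-0.046 -0.999  0.   ] z [ 0.002 -0.    -1.   ]
go [-2.1  0.4  4.4] roll 0.0
```

>>> drive_tool([
  [1,-2,0,2,0],
  [1,-2,0,4,0],
  [1,-2,0,5,0],
  [1,-2,0,5,0],
  [1,-2,0,5,0],
])

```text
clock: 21.1
position: [681.5, -168.2, 22.6]
ee_rot: [1.0, -0.023, 0.0, 0.0]
contact_force: [-4.2, 1.6, 3.0]
gripper_width: 61.2
grasp_force: 71.1
```

>>> drive_tool([
  [0,0,0,0,0],
  [-0.4,0,0,0,0],
  [-0.75,0,0,0,0],
  [-0.75,0,0,0,0],
  [-0.75,0,0,0,0],
  [-0.75,0,0,-15,0],
  [-0.75,0,0,-50,0],
  [-0.75,0,0,-90,0],
  [-0.75,0,0,-110,0],
  [-0.75,0,0,-110,0],
])

```text
clock: 22.1
position: [684.4, -168.7, 137.7]
ee_rot: [1.0, -0.023, 0.005, 0.001]
contact_force: [0.6, 0.3, -0.4]
gripper_width: 74.6
grasp_force: 0.0
```

```bash
python3 boxes.py
python3 - <<'E'
from h import *
go([438,213,120],1.3)
E
```

```text
blue [203. 280.] [33.6 24.1] ctr50 [425.8 343. ] sides [59. 82.] long dir 82.8
   label [425.5 343.7  50. ]
blue [256. 276.] [22. 33.] ctr50 [438.  212.3] sides [81. 54.] long dir 91.3
   label [437.9 213.5  50. ]
t 22.15 pos [ 682.9 -168.3  134.8] F [ 0.2 -0.3  0. ] w 74.7 gf 0.0 j [-0.01  0.58  0.09  0.   -1.07  1.54]
x [ 0.999 -0.046  0.006] y [-0.046 -0.999  0.   ] z [ 0.006 -0.    -1.   ]
go [-262.3 -369.6   13.1] roll 86.0
```

>>> drive_tool([
  [-1,-24,-34,0,7],
  [-1,-48,-67,0,15],
  [-1,-72,-101,0,23],
  [-1,-96,-135,0,31],
  [-1,-120,-169,0,39],
  [-1,-144,-203,0,47],
  [-1,-168,-237,0,55],
  [-1,-192,-270,0,63],
  [-1,-216,-304,0,71],
  [-1,-240,-338,5,79],
  [-1,-262,-370,10,86],
  [-1,-262,-370,13,86],
])

```text
clock: 23.35
position: [434.7, 216.2, 117.6]
ee_rot: [0.716, -0.698, -0.0, 0.001]
contact_force: [0.2, -0.6, -0.2]
gripper_width: 85.7
grasp_force: 0.0
```

Run:
```python
from h import *
go([438,213,8],1.3)
a=arm.get_image('scene');cv2.imwrite('pics/7_scene.png',a)
print(proj('scene',[438,213,50]))
```

```text
t 23.35 pos [434.7 216.2 117.6] F [ 0.2 -0.6 -0.2] w 85.7 gf 0.0 j [ 0.8   0.27 -0.48 -0.   -0.82 -0.77]
x [ 0.027 -1.     0.   ] y [-1.    -0.027  0.001] z [-0.001 -0.001 -1.   ]
go [  3.3  -3.4 109.6] roll 0.2
[[243.6358514  244.78450907]]
```

>>> drive_tool([
  [-1,3,-3,40,0],
  [-1,3,-3,80,0],
  [-1,3,-3,100,0],
  [-1,3,-3,108,0],
  [-1,3,-3,108,0],
  [-0.5,3,-3,108,0],
  [0,3,-3,108,0],
  [0.5,3,-3,108,0],
  [1,3,-3,108,0],
  [1,3,-3,108,0],
  [1,3,-3,108,0],
])

```text
clock: 24.5
position: [440.9, 211.3, 11.8]
ee_rot: [0.715, -0.699, 0.0, -0.001]
contact_force: [0.1, 0.0, 6.8]
gripper_width: 61.2
grasp_force: 66.5
```

>>> drive_tool([
  [1,0,0,-5,0],
  [1,0,0,-12,0],
  [1,0,0,-25,0],
  [1,0,0,-25,0],
  [1,0,0,-25,0],
  [1,0,0,-25,0],
])

```text
clock: 25.1
position: [439.5, 210.4, 34.9]
ee_rot: [0.715, -0.699, -0.0, 0.0]
contact_force: [-0.9, -0.7, -1.2]
gripper_width: 61.5
grasp_force: 65.7
```

>>> drive_tool([
  [1,0,0,10,0],
  [1,0,0,18,0],
  [1,0,0,22,0],
  [1,0,0,23.5,0],
  [1,0,0,23.5,0],
  [0,0,0,23.5,0],
  [-0.5,0,0,23.5,0],
  [-1,0,0,23.5,0],
  [-1,0,0,23.5,0],
  [-1,0,0,10,0],
  [-1,0,0,-30,0],
  [-1,0,0,-75,0],
])

```text
clock: 26.3
position: [439.1, 209.9, 110.1]
ee_rot: [0.715, -0.699, -0.0, 0.002]
contact_force: [0.5, 0.5, 0.6]
gripper_width: 85.6
grasp_force: 0.0
```

```bash
python3 boxes.py
python3 - <<'E'
from h import *
go([426,343.3,100],-7.5)
E
```

```text
blue [413. 180.] [24.3 32.4] ctr50 [ 686.6 -169. ] sides [82. 61.] long dir 177.4
   label [ 686.6 -169.5   50. ]
t 26.35 pos [443.7 213.3 118.5] F [1.2 0.4 5.2] w 85.1 gf 0.0 j [ 0.78  0.28 -0.48  0.   -0.81 -0.76]
x [ 0.026 -1.    -0.007] y [-1.    -0.026 -0.011] z [ 0.011  0.007 -1.   ]
go [-130.3   14.6   19.2] roll 9.0
```

>>> drive_tool([
  [-1,-45,5,-5,5],
  [-1,-90,10,-5,9],
  [-1,-130,14.5,-5,9],
  [-1,-130,14.5,15,9],
  [-1,-130,14.5,15,9],
])

```text
clock: 26.85
position: [420.8, 339.9, 92.7]
ee_rot: [-0.659, 0.752, -0.0, -0.003]
contact_force: [-0.2, -1.5, -1.6]
gripper_width: 85.4
grasp_force: 0.0
```

```bash
python3 boxes.py
python3 - <<'E'
from h import *
go([426,343.3,8],-7.5)
im=arm.get_image('scene');hsv=cv2.cvtColor(im,cv2.COLOR_BGR2HSV);o=cv2.cvtColor(cv2.imread('pics/0_scene.png'),cv2.COLOR_BGR2HSV)
for h in(o,hsv):
    m=cv2.inRange(h,(90,110,50),(112,255,255));m[:200]=0
    print([(cv2.boundingRect(c),cv2.contourArea(c)) for c in cv2.findContours(m,0,1)[0] if cv2.contourArea(c)>200])
E
```

```text
blue [256. 276.] [23. 33.] ctr50 [439.2 212.3] sides [81. 56.] long dir 91.3
   label [439.2 211.3  50. ]
blue [413. 180.] [24.3 32.5] ctr50 [ 686.5 -169. ] sides [82. 61.] long dir 177.4
   label [ 686.6 -169.5   50. ]
t 26.9 pos [421.5 339.6  93.8] F [ 0.1  0.3 -0.7] w 85.5 gf 0.0 j [ 0.98  0.39 -0.38 -0.   -0.81 -1.11]
x [-0.133 -0.991  0.003] y [-0.991  0.133  0.002] z [-0.002 -0.003 -1.   ]
go [-4.6 -4.1 85.8] roll -0.1
[((261, 254, 52, 31), 849.5), ((220, 232, 49, 29), 698.0), ((172, 214, 46, 27), 604.5)]
[((221, 232, 49, 29), 687.5), ((441, 228, 48, 50), 1431.5), ((173, 214, 45, 26), 354.0)]
```

>>> drive_tool([
  [-1,-4,-4,40,0],
  [-1,-4,-4,65,0],
  [-1,-4,-4,80,0],
  [-1,-4,-4,84,0],
  [-1,-4,-4,84,0],
  [-0.5,-4,-4,84,0],
  [0,-4,-4,84,0],
  [0.5,-4,-4,84,0],
  [1,-4,-4,84,0],
  [1,-4,-4,84,0],
  [1,-4,-4,84,0],
])

```text
clock: 28.05
position: [427.7, 344.6, 12.9]
ee_rot: [-0.658, 0.753, 0.0, 0.001]
contact_force: [-1.1, -0.4, 6.8]
gripper_width: 61.3
grasp_force: 66.6
```

>>> drive_tool([
  [1,0,0,-5,0],
  [1,0,0,-12,0],
  [1,0,0,-25,0],
  [1,0,0,-25,0],
  [1,0,0,-25,0],
  [1,0,0,-25,0],
])

```text
clock: 28.65
position: [426.7, 343.5, 36.1]
ee_rot: [-0.658, 0.753, 0.0, -0.0]
contact_force: [0.3, -0.2, -1.8]
gripper_width: 61.2
grasp_force: 65.8
```

>>> drive_tool([
  [1,0,0,10,0],
  [1,0,0,18,0],
  [1,0,0,22,0],
  [1,0,0,23.5,0],
  [1,0,0,23.5,0],
  [0,0,0,23.5,0],
  [-0.5,0,0,23.5,0],
  [-1,0,0,23.5,0],
  [-1,0,0,23.5,0],
  [-1,0,0,0,0],
  [-1,0,0,-45,0],
  [-1,0,0,-95,0],
])

```text
clock: 29.85
position: [426.3, 342.9, 131.2]
ee_rot: [-0.658, 0.753, -0.0, -0.002]
contact_force: [0.9, 1.1, 0.6]
gripper_width: 85.7
grasp_force: 0.0
```

>>> drive_tool([
  [-1,0,0,-50,0],
  [-1,40,0,-65,-8],
  [-1,80,0,-65,-16],
  [-1,120,0,-65,-24],
  [-1,160,0,-65,-32],
  [-0.5,200,0,-65,-40],
  [-0.3,240,0,-65,-48],
])

```text
clock: 30.55
position: [394.4, 104.4, 196.3]
ee_rot: [0.909, -0.417, 0.0, -0.0]
contact_force: [0.7, 0.1, -0.5]
gripper_width: 58.9
grasp_force: 0.0
```

```bash
python3 boxes.py
python3 - <<'E'
from h import *
go([446,-178,185],90)
im=arm.get_image('top');cv2.imwrite('pics/8_top.png',im);s=arm.get_image('scene');cv2.imwrite('pics/8_scene.png',s)
a=s[210:360,370:520];d=im[150:300,352:502]
cv2.imwrite('pics/c10.png',cv2.resize(np.hstack([a,d]),(800,400),interpolation=cv2.INTER_CUBIC))
E
```

```text
blue [204. 280.] [33.5 23.8] ctr50 [425.7 341.2] sides [58. 82.] long dir 82.4
   label [425.7 341.9  50. ]
blue [256. 276.] [23. 33.] ctr50 [439.2 212.3] sides [81. 56.] long dir 91.3
   label [439.2 211.3  50. ]
blue [413. 180.] [24.3 32.5] ctr50 [ 686.5 -169. ] sides [82. 61.] long dir 177.4
   label [ 686.6 -169.5   50. ]
t 30.6 pos [391.9 100.3 195.8] F [-2.2 -3.9 -0.4] w 55.9 gf 0.0 j [ 0.66  0.04 -0.55 -0.   -0.99  0.06]
x [ 0.654 -0.756 -0.001] y [-0.756 -0.654  0.004] z [-0.003 -0.002 -1.   ]
go [245.9 141.   11.1] roll -49.2
```

View pics/c10.png

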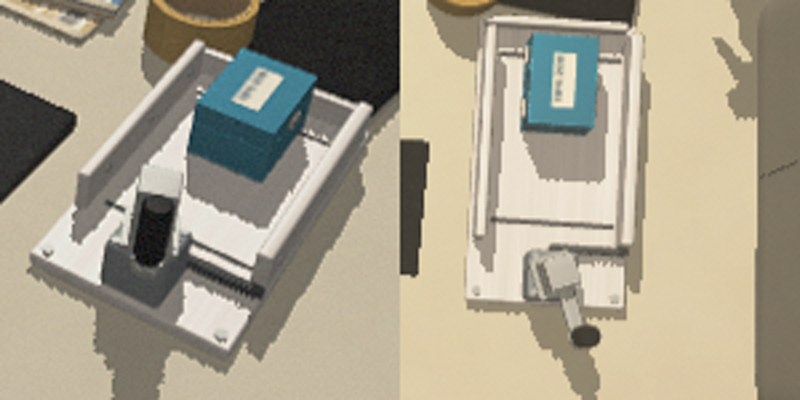

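Run:
```python
from h import *
print(tri((421.4,275.6),(427.4,288.7)))
go([447,-180,185],90)
```

```text
[ 446.5 -178.8  131.8]
t 30.7 pos [394.4 104.1 196.4] F [0.6 0.4 0.3] w 55.5 gf 0.0 j [ 0.66  0.04 -0.54 -0.   -0.99  0.04]
x [ 0.645 -0.764 -0.   ] y [-0.764 -0.645 -0.001] z [ 0.  0. -1.]
go [251.1 143.1  11.4] roll -49.8
```

>>> drive_tool([
  [-0.3,38,22,0,-8],
  [-0.3,76,43,0,-16],
  [-0.3,114,65,0,-24],
  [-0.3,152,87,0,-32],
  [-0.3,190,108,0,-40],
  [-0.3,228,130,0,-47],
  [-0.3,251,143,0,-49.8],
  [-0.3,251,143,12,-49.8],
  [-0.3,251,143,12,-49.8],
])

```text
clock: 31.6
position: [448.2, -178.7, 182.5]
ee_rot: [1.0, -0.001, -0.002, -0.0]
contact_force: [-0.1, 0.6, -0.0]
gripper_width: 55.5
grasp_force: 0.0
```

Run:
```python
from h import *
go([447,-180,98],90)
```

```text
t 31.6 pos [ 448.2 -178.7  182.5] F [-0.1  0.6 -0. ] w 55.5 gf 0.0 j [-0.04  0.19 -0.4  -0.   -0.98  1.61]
x [ 1.    -0.001 -0.003] y [-0.001 -1.    -0.001] z [-0.003  0.001 -1.   ]
go [-0.9  1.3 84.5] roll -0.1
```

>>> drive_tool([
  [-0.3,-1,0.5,40,0],
  [-0.3,-1,0.5,70,0],
  [-0.3,-1,0.5,82,0],
  [-0.3,-1,0.5,84,0],
  [0.2,-1,0.5,84,0],
  [0.6,-1,0.5,84,0],
  [1,-1,0.5,84,0],
  [1,-1,0.5,84,0],
  [1,-1,0.5,84,0],
])

```text
clock: 32.5
position: [448.2, -178.4, 101.4]
ee_rot: [1.0, 0.001, 0.001, -0.0]
contact_force: [-0.5, 2.7, 5.0]
gripper_width: 18.6
grasp_force: 58.7
```

```bash
python3 - <<'E'
from h import *
s,m=st();v=s['position'][:2]-[504.7,-162.3];print(np.hypot(*v),np.degrees(np.arctan2(v[1],v[0]))%360)
E
python3 arc.py 197 77 12|sed 's/np.float64//g';python3 arc.py 77 -43 12|sed 's/np.float64//g';python3 arc.py -43 -143 10|sed 's/np.float64//g'
```

```text
t 32.5 pos [ 448.2 -178.4  101.4] F [-0.5  2.7  5. ] w 18.6 gf 58.7 j [-0.04  0.29 -0.51 -0.   -0.77  1.61]
x [1.    0.003 0.002] y [ 0.003 -1.    -0.   ] z [ 0.002  0.    -1.   ]
58.74024605060872 195.8630484208598
[[1, (-2.2), (-10.2), 0, 0], [1, (-2.5), (-20.7), 0, 0], [1, (-1.1), (-31.0), 0, 0], [1, (2.1), (-41.0), 0, 0], [1, (7.1), (-50.2), 0, 0], [1, (13.5), (-58.5), 0, 0], [1, (21.3), (-65.5), 0, 0], [1, (30.1), (-71.0), 0, 0], [1, (39.8), (-74.9), 0, 0], [1, (50.1), (-77.1), 0, 0], [1, (60.5), (-77.5), 0, 0], [1, (70.9), (-76.0), 0, 0]]
[[1, (9.9), (3.2), 0, 0], [1, (19.2), (8.1), 0, 0], [1, (27.4), (14.6), 0, 0], [1, (34.4), (22.4), 0, 0], [1, (40.0), (31.2), 0, 0], [1, (43.9), (40.9), 0, 0], [1, (46.1), (51.2), 0, 0], [1, (46.4), (61.6), 0, 0], [1, (45.0), (72.0), 0, 0], [1, (41.7), (81.9), 0, 0], [1, (36.8), (91.1), 0, 0], [1, (30.4), (99.4), 0, 0]]
[[1, (-7.8), (7.0), 0, 0], [1, (-16.6), (12.5), 0, 0], [1, (-26.3), (16.5), 0, 0], [1, (-36.6), (18.6), 0, 0], [1, (-47.0), (19.0), 0, 0], [1, (-57.4), (17.5), 0, 0], [1, (-67.3), (14.3), 0, 0], [1, (-76.6), (9.4), 0, 0], [1, (-84.8), (3.0), 0, 0], [1, (-91.8), (-4.8), 0, 0]]
```

>>> drive_tool([
  [1,-2.2,-10.2,0,0],
  [1,-2.5,-20.7,0,0],
  [1,-1.1,-31,0,0],
  [1,2.1,-41,0,0],
  [1,7.1,-50.2,0,0],
  [1,13.5,-58.5,0,0],
  [1,21.3,-65.5,0,0],
  [1,30.1,-71,0,0],
  [1,39.8,-74.9,0,0],
  [1,50.1,-77.1,0,0],
  [1,60.5,-77.5,0,0],
  [1,70.9,-76,0,0],
])

```text
clock: 33.7
position: [517.0, -102.2, 101.0]
ee_rot: [1.0, 0.002, -0.002, 0.001]
contact_force: [-3.7, -0.8, 11.5]
gripper_width: 18.4
grasp_force: 59.9
```

>>> drive_tool([
  [1,9.9,3.2,0,0],
  [1,19.2,8.1,0,0],
  [1,27.4,14.6,0,0],
  [1,34.4,22.4,0,0],
  [1,40,31.2,0,0],
  [1,43.9,40.9,0,0],
  [1,46.1,51.2,0,0],
  [1,46.4,61.6,0,0],
  [1,45,72,0,0],
  [1,41.7,81.9,0,0],
  [1,36.8,91.1,0,0],
  [1,30.4,99.4,0,0],
])

```text
clock: 34.9
position: [552.1, -201.3, 101.9]
ee_rot: [1.0, 0.002, 0.003, 0.0]
contact_force: [3.8, 1.4, 6.1]
gripper_width: 18.5
grasp_force: 59.2
```

>>> drive_tool([
  [1,-7.8,7,0,0],
  [1,-16.6,12.5,0,0],
  [1,-26.3,16.5,0,0],
  [1,-36.6,18.6,0,0],
  [1,-47,19,0,0],
  [1,-57.4,17.5,0,0],
  [1,-67.3,14.3,0,0],
  [1,-76.6,9.4,0,0],
  [1,-84.8,3,0,0],
  [1,-91.8,-4.8,0,0],
])

```text
clock: 35.9
position: [457.8, -197.8, 101.4]
ee_rot: [1.0, 0.001, 0.001, 0.001]
contact_force: [0.2, -4.3, 6.9]
gripper_width: 19.0
grasp_force: 59.2
```

```bash
python3 boxes.py
python3 - <<'E'
from h import *
s,m=st();v=s['position'][:2]-[504.7,-162.3];print(np.hypot(*v),np.degrees(np.arctan2(v[1],v[0]))%360)
E
python3 arc.py 217 167 10|sed 's/np.float64//g'
```

```text
blue [203. 280.] [33.8 23.9] ctr50 [425.8 341.6] sides [58. 83.] long dir 82.3
   label [425.7 341.9  50. ]
blue [256. 276.] [23. 33.] ctr50 [439.2 212.3] sides [81. 56.] long dir 91.3
   label [439.2 211.3  50. ]
blue [407. 180.] [24.3 32.5] ctr50 [ 686.6 -154.8] sides [82. 61.] long dir 177.0
   label [ 687.1 -155.4   50. ]
t 35.95 pos [ 456.9 -196.7  101.3] F [-1.  -3.7  6.4] w 18.3 gf 59.3 j [-0.08  0.31 -0.48  0.   -0.78  1.65]
x [1.    0.003 0.002] y [ 0.003 -1.     0.001] z [ 0.002 -0.001 -1.   ]
58.89112032352065 215.72924975585255
[[1, (-3.0), (-4.3), 0, 0], [1, (-5.5), (-8.9), 0, 0], [1, (-7.7), (-13.6), 0, 0], [1, (-9.5), (-18.6), 0, 0], [1, (-10.8), (-23.6), 0, 0], [1, (-11.6), (-28.8), 0, 0], [1, (-12.0), (-34.0), 0, 0], [1, (-12.0), (-39.2), 0, 0], [1, (-11.5), (-44.5), 0, 0], [1, (-10.5), (-49.6), 0, 0]]
```

>>> drive_tool([
  [1,-3,-4.3,0,0],
  [1,-5.5,-8.9,0,0],
  [1,-7.7,-13.6,0,0],
  [1,-9.5,-18.6,0,0],
  [1,-10.8,-23.6,0,0],
  [1,-11.6,-28.8,0,0],
  [1,-12,-34,0,0],
  [1,-12,-36,0,0],
  [1,-12,-36,0,0],
])

```text
clock: 36.85
position: [445.8, -161.0, 101.2]
ee_rot: [1.0, 0.002, 0.001, 0.001]
contact_force: [-0.3, -2.7, 7.1]
gripper_width: 18.7
grasp_force: 59.2
```

>>> drive_tool([
  [1,0,-1.5,0,0],
  [1,0.2,-3,0,0],
  [1,0.4,-5,0,0],
  [1,0.6,-6,0,0],
  [1,0.6,-6,0,0],
])

```text
clock: 37.35
position: [446.2, -155.2, 101.2]
ee_rot: [1.0, 0.002, 0.0, 0.001]
contact_force: [-0.9, -4.1, 7.0]
gripper_width: 18.9
grasp_force: 59.3
```

>>> drive_tool([
  [1,0.2,-1.5,0,0],
  [1,0.4,-3,0,0],
  [1,0.7,-4,0,0],
  [1,0.7,-4,0,0],
])

```text
clock: 37.75
position: [446.8, -151.3, 101.1]
ee_rot: [1.0, 0.002, 0.0, 0.001]
contact_force: [-1.3, -2.9, 8.4]
gripper_width: 18.4
grasp_force: 59.4
```

>>> drive_tool([
  [1,0.3,-1.5,0,0],
  [1,0.6,-3,0,0],
  [1,0.9,-4,0,0],
  [1,0.9,-4,0,0],
])

```text
clock: 38.15
position: [447.6, -147.3, 101.1]
ee_rot: [1.0, 0.002, 0.0, 0.001]
contact_force: [-0.3, -3.1, 8.4]
gripper_width: 18.3
grasp_force: 59.4
```

>>> drive_tool([
  [1,0.4,-1.5,0,0],
  [1,0.8,-3,0,0],
  [1,1.1,-4,0,0],
  [1,1.1,-4,0,0],
])

```text
clock: 38.55
position: [448.8, -143.3, 101.1]
ee_rot: [1.0, 0.002, 0.0, 0.001]
contact_force: [-0.8, -3.9, 7.5]
gripper_width: 18.6
grasp_force: 59.4
```

>>> drive_tool([
  [1,0.5,-1.5,0,0],
  [1,0.8,-2.5,0,0],
  [1,1.1,-3.5,0,0],
  [1,1.1,-3.5,0,0],
])

```text
clock: 38.95
position: [449.9, -140.1, 101.1]
ee_rot: [1.0, 0.002, 0.0, 0.001]
contact_force: [0.2, -5.2, 7.3]
gripper_width: 18.6
grasp_force: 59.3
```

>>> drive_tool([
  [1,0.5,-1.5,0,0],
  [1,1,-2.5,0,0],
  [1,1.4,-3.5,0,0],
  [1,1.4,-3.5,0,0],
])

```text
clock: 39.35
position: [450.9, -137.4, 101.1]
ee_rot: [1.0, 0.002, -0.0, 0.002]
contact_force: [-1.2, -9.7, 7.8]
gripper_width: 18.8
grasp_force: 59.4
```

>>> drive_tool([
  [1,0.5,-1.5,0,0],
  [1,1,-2.5,0,0],
  [1,1.4,-3.5,0,0],
  [1,1.4,-3.5,0,0],
])

```text
clock: 39.75
position: [452.0, -134.7, 101.1]
ee_rot: [1.0, 0.002, -0.001, 0.002]
contact_force: [-0.2, -14.1, 6.5]
gripper_width: 18.4
grasp_force: 59.7
```

```bash
python3 boxes.py | grep -A1 '\[40'
python3 - <<'E'
from h import *
st();im=arm.get_image('top');cv2.imwrite('pics/9_top.png',im)
g=cv2.cvtColor(im,cv2.COLOR_BGR2GRAY)
for y in(200,215,225):print(y,g[y-1:y+2,380:430].mean(0).astype(int).tolist())
E
```

```text
blue [403. 179.] [24.4 32.6] ctr50 [ 686.8 -145.7] sides [82. 61.] long dir 178.1
   label [ 687.1 -146.3   50. ]
t 39.8 pos [ 452.  -134.8  101.1] F [ -0.2 -14.8   6.5] w 18.4 gf 59.7 j [ 0.06  0.27 -0.54  0.01 -0.76  1.51]
x [ 1.     0.004 -0.002] y [ 0.004 -1.     0.004] z [-0.002 -0.004 -1.   ]
200 [224, 158, 181, 231, 225, 202, 124, 147, 147, 143, 144, 147, 145, 144, 143, 144, 143, 135, 134, 134, 136, 127, 128, 130, 123, 121, 125, 124, 123, 119, 121, 119, 113, 116, 118, 153, 149, 217, 201, 134, 150, 151, 193, 224, 224, 223, 225, 227, 227, 225]
215 [175, 154, 230, 229, 217, 137, 148, 150, 148, 192, 226, 225, 225, 224, 198, 151, 148, 170, 149, 150, 169, 149, 147, 150, 147, 149, 149, 149, 148, 149, 149, 143, 150, 146, 227, 227, 219, 212, 137, 151, 152, 149, 224, 224, 224, 226, 228, 230, 227, 230]
225 [156, 222, 232, 224, 177, 141, 151, 150, 148, 224, 224, 225, 224, 223, 224, 225, 226, 225, 224, 226, 222, 222, 225, 224, 223, 225, 225, 226, 223, 225, 224, 172, 151, 185, 226, 222, 212, 182, 152, 152, 149, 223, 224, 225, 225, 226, 228, 226, 228, 229]
```

>>> drive_tool([
  [1,0.5,-1.5,0,0],
  [1,1,-3,0,0],
  [1,1.4,-4,0,0],
  [1,1.4,-4,0,0],
])

```text
clock: 40.25
position: [453.7, -131.2, 101.1]
ee_rot: [1.0, 0.002, -0.001, 0.003]
contact_force: [1.1, -16.6, 4.4]
gripper_width: 18.6
grasp_force: 59.9
```

Run:
```python
from h import *
st();im=arm.get_image('top');cv2.imwrite('pics/9_top.png',im)
g=cv2.cvtColor(im,cv2.COLOR_BGR2GRAY)
for y in(215,225):print(y,g[y-1:y+2,410:422].mean(0).astype(int).tolist())
```

```text
t 40.25 pos [ 453.7 -131.2  101.1] F [  1.1 -16.6   4.4] w 18.6 gf 59.9 j [ 0.07  0.28 -0.54  0.01 -0.76  1.5 ]
x [ 1.     0.005 -0.001] y [ 0.005 -1.     0.005] z [-0.001 -0.005 -1.   ]
215 [149, 142, 150, 145, 228, 227, 219, 212, 136, 151, 152, 149]
225 [224, 172, 151, 184, 226, 222, 212, 181, 154, 152, 149, 222]
```

>>> drive_tool([
  [1,-1,3,0,0],
  [1,-2,7,0,0],
  [0.5,-2,7,0,0],
  [0,-2,7,0,0],
  [-0.3,-2,7,0,0],
  [-0.3,-2,7,0,0],
  [-0.3,-2,7,-40,0],
  [-0.3,-2,7,-85,0],
  [-0.3,-2,-40,-85,0],
  [-0.3,-2,-88,-85,0],
  [-0.3,-2,-138,-85,0],
  [-0.3,-2,-138,-85,0],
])

```text
clock: 41.5
position: [451.2, 14.0, 185.5]
ee_rot: [1.0, 0.005, 0.0, -0.0]
contact_force: [0.3, 0.2, -0.1]
gripper_width: 55.5
grasp_force: 0.0
```

Run:
```python
from h import *
st()
im=arm.get_image('top');cv2.imwrite('pics/10_top.png',im);s=arm.get_image('scene');cv2.imwrite('pics/10_scene.png',s)
a=s[220:320,380:480];d=im[210:310,352:452]
cv2.imwrite('pics/c11.png',cv2.resize(np.hstack([a,d]),(800,400),interpolation=cv2.INTER_CUBIC))
```

```text
t 41.5 pos [451.2  14.  185.5] F [ 0.3  0.2 -0.1] w 55.5 gf 0.0 j [ 0.39  0.13 -0.47 -0.   -0.97  1.19]
x [1.    0.01  0.001] y [ 0.01  -1.    -0.001] z [ 0.001  0.001 -1.   ]
```

View pics/c11.png

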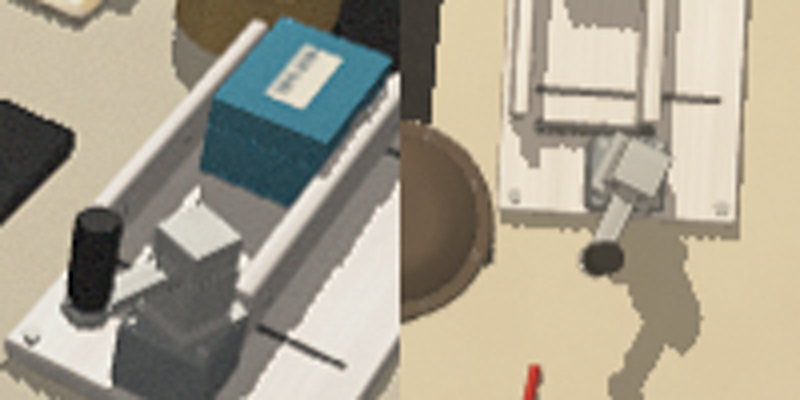

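Run:
```python
from h import *
k=tri((402.75,274.5),(404.75,275.5));h=tri((412.25,251.75),(429.75,277.25));v=k-h
print(k,h,np.hypot(*v[:2]),np.degrees(np.arctan2(v[1],v[0])))
v=k[:2]-np.array([504.5,-162.2]);a=np.degrees(np.arctan2(v[1],v[0]));print(a)
go([504.5,-162.3,190],a-90)
```

```text
[ 448.5 -135.7  136.6] [ 503.6 -161.7  103.8] 60.92626691337655 154.73881266078024
154.6758185980528
t 41.6 pos [450.7  10.6 185.1] F [ 0.8 -0.2  0.6] w 55.6 gf 0.0 j [ 0.39  0.13 -0.47 -0.   -0.97  1.19]
x [ 1.     0.006 -0.001] y [ 0.006 -1.     0.   ] z [-0.001 -0.    -1.   ]
go [ 52.8 173.2  -4.9] roll 25.6
```

>>> drive_tool([
  [-0.3,13,43,-5,8],
  [-0.3,26,86,-5,16],
  [-0.3,40,130,-5,24],
  [-0.3,53,173,-5,25.6],
  [-0.3,53,173,-5,25.6],
  [-0.3,53,173,-5,25.6],
])

```text
clock: 42.2
position: [503.4, -165.7, 189.3]
ee_rot: [0.975, -0.223, -0.001, 0.0]
contact_force: [-0.7, 0.4, -0.4]
gripper_width: 55.9
grasp_force: 0.0
```

Run:
```python
from h import *
go([504.3,-162.2,71.5],64.7)
```

```text
t 42.2 pos [ 503.4 -165.7  189.3] F [-0.7  0.4 -0.4] w 55.9 gf 0.0 j [-0.01  0.26 -0.29 -0.   -1.03  1.13]
x [ 0.901 -0.434 -0.002] y [-0.434 -0.901  0.001] z [-0.002  0.    -1.   ]
go [ -0.5  -3.6 117.8] roll -0.4
```

>>> drive_tool([
  [-0.3,-0.5,-3,45,0],
  [-0.3,-0.5,-3.5,85,0],
  [-0.3,-0.5,-3.5,108,0],
  [-0.3,-0.5,-3.5,116,0],
  [-0.3,-0.5,-3.5,116,0],
  [0,-0.5,-3.5,116,0],
  [0.3,-0.5,-3.5,116,0],
  [1,-0.5,-3.5,116,0],
  [1,-0.5,-3.5,116,0],
  [1,-0.5,-3.5,116,0],
])

```text
clock: 43.2
position: [505.5, -162.3, 76.8]
ee_rot: [0.976, -0.22, 0.001, 0.001]
contact_force: [-3.6, -9.0, 5.0]
gripper_width: 26.5
grasp_force: 59.2
```

>>> drive_tool([
  [1,0,0,-3,0],
  [1,0,0,-8,0],
  [1,0,0,-14,0],
  [1,0,0,-20,0],
  [1,0,0,-27,0],
  [1,0,0,-36,0],
  [1,0,0,-50,0],
  [1,0,0,-60,0],
  [1,0,0,-60,0],
])

```text
clock: 44.1
position: [506.9, -160.0, 136.8]
ee_rot: [0.975, -0.22, 0.003, -0.001]
contact_force: [0.2, 0.2, -3.0]
gripper_width: 27.1
grasp_force: 69.1
```

```bash
python3 - <<'E'
from h import *
go([402,-224,120],69.5)
im=arm.get_image('top');g=cv2.cvtColor(im,cv2.COLOR_BGR2GRAY)
for y in(215,225):print(y,g[y-1:y+2,410:422].mean(0).astype(int).tolist())
E
python3 boxes.py
```

```text
t 44.1 pos [ 506.9 -160.   136.8] F [ 0.2  0.2 -3. ] w 27.1 gf 69.1 j [-0.    0.32 -0.36  0.   -0.89  1.13]
x [ 0.903 -0.43   0.005] y [-0.429 -0.903 -0.002] z [ 0.005 -0.    -1.   ]
go [-67.3 102.9  16.3] roll -4.9
215 [147, 140, 147, 143, 225, 225, 217, 211, 135, 149, 150, 146]
225 [219, 219, 219, 219, 219, 219, 220, 220, 219, 219, 219, 219]
blue [204. 280.] [33.5 23.9] ctr50 [425.7 341.3] sides [58. 82.] long dir 82.3
   label [425.7 341.8  50. ]
blue [256. 276.] [23. 33.] ctr50 [439.2 212.3] sides [81. 56.] long dir 91.3
   label [439.2 211.3  50. ]
blue [403. 179.] [24.3 32.6] ctr50 [ 686.8 -145.7] sides [82. 61.] long dir 178.2
   label [ 687.  -146.3   50. ]
```

>>> drive_tool([
  [1,-22,34,0,-2],
  [1,-45,68,0,-4.9],
  [1,-67,103,0,-4.9],
  [1,-67,103,30,-4.9],
  [1,-67,103,70,-4.9],
  [1,-67,103,95,-4.9],
  [1,-67,103,100,-4.9],
  [1,-67,103,100,-4.9],
])

```text
clock: 45.0
position: [400.4, -224.2, 33.7]
ee_rot: [0.984, -0.178, -0.001, 0.0]
contact_force: [0.8, -0.1, -1.4]
gripper_width: 26.9
grasp_force: 68.9
```

Run:
```python
from h import *
go([402,-224,24],69.5)
```

```text
t 45.0 pos [ 400.4 -224.2   33.7] F [ 0.8 -0.1 -1.4] w 26.9 gf 68.9 j [-0.15  0.37 -0.63  0.   -0.57  1.37]
x [ 0.936 -0.351 -0.002] y [-0.351 -0.936  0.001] z [-0.002  0.    -1.   ]
go [ 1.5 -0.8  9.7] roll -0.0
```

>>> drive_tool([
  [1,0,0,3,0],
  [1,0,0,5,0],
  [1,0,0,7,0],
  [1,0,0,8,0],
  [1,0,0,8,0],
])

```text
clock: 45.5
position: [400.8, -224.3, 26.5]
ee_rot: [0.984, -0.178, 0.0, -0.0]
contact_force: [0.1, -0.2, -2.7]
gripper_width: 27.0
grasp_force: 68.9
```

>>> drive_tool([
  [1,0,0,1,0],
  [1,0,0,2,0],
  [1,0,0,2,0],
])

```text
clock: 45.8
position: [400.7, -224.3, 24.2]
ee_rot: [0.984, -0.178, -0.0, -0.0]
contact_force: [-0.0, -0.7, -2.8]
gripper_width: 26.7
grasp_force: 68.9
```

>>> drive_tool([
  [1,0,0,1,0],
  [1,0,0,2,0],
  [1,0,0,2,0],
])

```text
clock: 46.1
position: [400.9, -224.4, 22.9]
ee_rot: [0.984, -0.178, 0.0, 0.0]
contact_force: [-1.7, -0.0, 4.6]
gripper_width: 27.0
grasp_force: 69.8
```

>>> drive_tool([
  [1,0,0,1,0],
  [1,0,0,1.5,0],
  [1,0,0,1.5,0],
])

```text
clock: 46.4
position: [401.1, -224.5, 22.8]
ee_rot: [0.984, -0.178, 0.0, 0.0]
contact_force: [-3.3, 1.6, 17.1]
gripper_width: 26.4
grasp_force: 71.6
```

Touching; ease up a touch, release, lift and back away.

>>> drive_tool([
  [1,0,0,-1.5,0],
  [0.5,0,0,-1.5,0],
  [0.2,0,0,-1.5,0],
  [-0.2,0,0,-1.5,0],
  [-0.5,0,0,-1.5,0],
  [-0.5,0,0,-1.5,0],
  [-0.5,0,0,-40,0],
  [-0.5,0,0,-85,0],
  [-0.5,0,0,-130,0],
  [-0.5,-10,-45,-160,0],
  [-0.5,-20,-90,-160,0],
  [-0.5,-30,-140,-160,0],
])

```text
clock: 47.6
position: [422.1, -82.7, 182.3]
ee_rot: [0.984, -0.179, 0.002, -0.001]
contact_force: [0.7, -1.5, -0.5]
gripper_width: 64.0
grasp_force: 0.0
```

>>> drive_tool([
  [-0.5,0,-45,0,0],
  [-0.5,0,-90,0,0],
  [-0.5,0,-90,0,0],
  [-0.5,0,-90,0,0],
])

```text
clock: 48.0
position: [453.0, 1.1, 180.4]
ee_rot: [0.984, -0.177, -0.0, 0.0]
contact_force: [0.2, -0.4, -0.4]
gripper_width: 64.2
grasp_force: 0.0
```

```bash
python3 - <<'E'
from h import *
st()
im=arm.get_image('top');s=arm.get_image('scene')
cv2.imwrite('pics/fin.png',cv2.resize(np.hstack([s[210:390,360:520],im[155:335,360:520]]),(800,450),interpolation=cv2.INTER_CUBIC))
g=cv2.cvtColor(im,cv2.COLOR_BGR2GRAY)
for y in(215,225):print(y,g[y-1:y+2,410:422].mean(0).astype(int).tolist())
E
python3 boxes.py
```

```text
t 48.0 pos [453.    1.1 180.4] F [ 0.2 -0.4 -0.4] w 64.2 gf 0.0 j [ 0.36  0.14 -0.47 -0.   -0.96  0.85]
x [ 0.937 -0.349 -0.001] y [-0.349 -0.937  0.001] z [-0.001 -0.    -1.   ]
215 [148, 142, 149, 145, 227, 227, 219, 213, 138, 151, 152, 149]
225 [224, 173, 151, 184, 226, 222, 212, 185, 152, 152, 148, 223]
blue [204. 280.] [33.5 23.9] ctr50 [425.7 341.3] sides [58. 82.] long dir 82.3
   label [425.7 341.8  50. ]
blue [403. 179.] [24.4 32.6] ctr50 [ 686.8 -145.7] sides [82. 61.] long dir 178.1
   label [ 687.  -146.3   50. ]
```

View pics/fin.png

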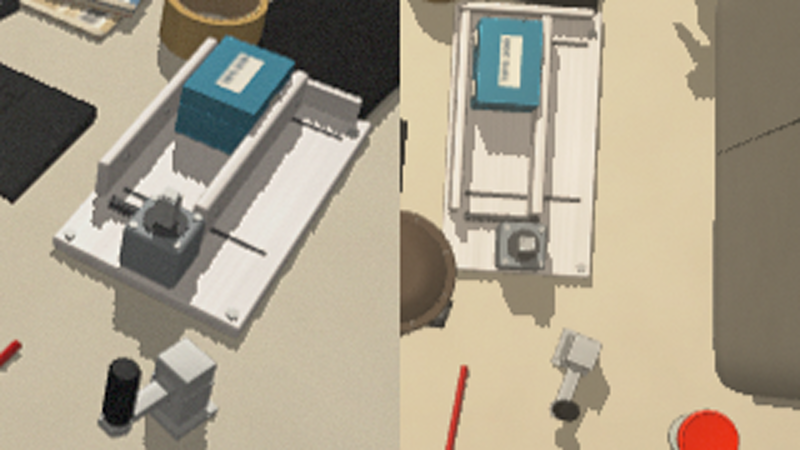

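```bash
python3 -c "
from bench import arm
print(arm.job_done())"
```

```text
the job is handed in; nothing more can be done
None
```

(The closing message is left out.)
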